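# Shut an ink tin into its airtight case and latch the lid

## Robot

A 6-joint arm with a two-finger parallel gripper is mounted at the origin on a cart in front of the work surface, level with it; the furniture and walls round the work are solid. World frame = base frame: x ahead of the robot, y to its left, z up, the work surface at z = 0. Lengths are in m, angles in rad, forces in N, time in s.
With the tool pointing down it reaches from about 0.35 to 0.775 m from the base axis. Payload 5.5 kg.
Tool frame: the origin (TCP) lies between the finger pads; the fingertips stand 22 mm ahead of it and the grasp point (between the pads) lies 3 mm ahead of it (env.finger_overhang is the distance from the TCP to the fingertips, in m); y points along the fingers, x is the direction in which the jaws open and shut, and the axes are right-handed (so a half turn about y gives the same grasp; the last joint's range is limited). The gripper opens to 85 mm and grips with 20 to 120 N. Pads are 22 mm wide; open, the fingers measure 114 mm over their backs; the gripper's body (76 mm by 85 mm) begins 54 mm behind the grasp point. The pads swing forward as they close: fully open they stand 13 mm farther back than shut.
Start: joints at [1.151, 0.313, 0.046, 1.304, 0, 1.431], TCP at [0.159, 0.553, 0.253] pointing down, gripper open.
Joint ranges: [-2.76, 2.76], [-0.86, 1.69], [-1.03, 1.26], [-2.2, 2.34], [-1.47, 1.5], [-3.14, 3.14]. Speed limits (rad/s): [2.57, 2.57, 3.14, 3.14, 3.14, 3.14].

## Interface

Orientations are given as a unit quaternion [w, x, y, z].
In Python, from workcell import monitor, cams, job, env gives the robot as it stands.
- The arm moves only by the tool drive_tool, never from a script. Its argument "plan" is text: rows parted by semicolons, each of 7 numbers parted by spaces: the opening, from -1 (shut) to 1 (fully open), then the shift along the tool's x, y, z in mm, then the turn, a rotation vector about the tool's x, y, z in degrees. In form: gripper x y z rx ry rz; .... A call has 1 to 8 rows; each row shifts and turns the pose as measured when the row begins, along the tool's axes as they then stand; what a row does not reach is not made up. A row lasts 1/8 s, in which the tool goes at most 62.5 mm and 10.7 degrees, less where a joint would pass 70% of its speed; a pose out of reach is approached as far as the arm can. A call is refused whole if a number of a shift passes 62.5 or a number of a turn 10.7, either way. A call with a gripper value outside its range is refused whole. The fingers move at their own pace and stop on an object; "grip_force" is the grip in N (left out, the last holds). Time passes only in rows, so rows that do not move let the fingers close. It gives the time, the measured TCP pose, the force and the opening at its end, in the units of the state.
- monitor.get_state(): the state, without advancing time (a new reading comes with each control period).
- cams.read_camera(name): name is "scene" or "side" or "wrist"; returns (picture, depth): 420x560x3 uint8, red, green, blue; 420x560 float32, m along the optical axis (not along the pixel's ray), 0 where there is no reading.
- cams.calibration(name): a dict with "fx", "fy", "cx", "cy" (pixels), "R" (3x3) and "t" (3): a world point X has camera coordinates R X + t. Camera axes: x right, y down, z forward; pixel columns grow to the right and rows downward; lengths in m; the calibration is good to about 2 mm. The wrist camera is an equidistant fisheye: a pixel r from the principal point sees the ray r / f radians off the axis. A picture is of the moment at which its call begins: read the wrist's pose just before it. calibration takes no time and is no camera call; for the wrist camera it gives the pose at the moment of the call.
- job.hand_in(): hands the job in, once; it reports no verdict.
The state is a dict: "clock": time; "joint_pos": joint angles; "qvel": joint speeds; "tau": joint torques, N m; "tcp_pos": TCP position; "orientation": TCP orientation; "wrist_force": force on the tool from outside, world axes, zero at the start; "ft_torque": the same for the moment, N m; "finger_gap": finger opening in m.
Only numpy, scipy, OpenCV 4.12 (cv2) and the standard library are available. Lean on these libraries where they do the work, as an engineer would, in place of code of your own. Each camera call takes 0.05 s, during which the arm holds its last target.

## Task

Put the loose ink tin away: set it down flat (don't drop it) in the large empty compartment of the wooden ink case and lower the lid. Then turn the brass latch by its black knob, counter-clockwise seen from above, so that it rides up the ramp on the lid and drops right down into the notch behind it, drawing the lid down tight on its seal. Feel for the notch and do not force the latch against the stop behind it, do not lean hard on the lid, and leave the other things where they stand.

Things in the scene. Friction and masses are not known exactly. Their poses are not given: they have to be found in the camera images.
- tin_center (a point): Pale round ink tin, 62 mm across and 20 mm high, 70 g, loose on the table; this point is its centre, half-way up; z is its upright axis.
- ink_case: Fixed open-topped case of pale wood, 110 (x) by 200 (y) by 60 mm high, walls 8 mm. Origin: centre of its underside; its -x side is the front, with the brass latch; z up. Hinge axis of the lid: along y at x = +57, z = 62 mm. A partition at y = +32 to +38 mm, 40 mm high, parts the large empty compartment from a small one with a tape roll and an eraser.
- compartment (a point): Middle of the large compartment's floor, 7 mm above the case's underside. Axes as the case's: the compartment reaches 47 mm either way along x and 62 mm either way along y; the rim is 53 mm above the floor.
- lid (a joint): Angle of the lid (rad): 0 drawn down flat on the seal, about 0.02 shut but standing 2 mm proud on the springy seal, 1.5 to 1.7 open, leaning at the far side, as at the start. The hinge is stiff, the lid stays at any angle: about 2 N at its edge swings it, about 4 N at its front edge presses it down on the seal.
- lid_frame: The lid: wooden frame with a clear pane, 112 by 204 mm, 10 mm thick. Origin on the hinge axis at mid length, in the plane of its underside; shut, its axes are the case's and it reaches from x = 0 to -112 mm. It carries the brass keep near the middle of its front edge (x = -113 to -64, y = -55 to +45, up to z = 30 mm).
- lid_edge (a point): Middle of the lid's front edge, on its upper (outer) side. The keep there has, in the way the latch's nose comes (from -y to +y), a ramp rising 7 mm over 32 mm, a crest, a notch 5 mm below the crest and 10 mm wide, and a stop post. It is screwed down in slots and may sit 6 mm towards -y to 15 mm towards +y of the middle, so the notch lies where it is found.
- pivot (a point): Point on the latch's vertical pivot axis, 70 mm above the table, in front of the case's front wall.
- handle_turn (a joint): Turn of the latch handle (rad), counter-clockwise from above. At 0 its bar points 170 degrees counter-clockwise from the case's +x (to the front), at 1.75 along the case's -y. With the lid shut the nose meets the ramp at 0.65 to 1.3 and the notch lies at 1.63 to 2.03, the stop hard behind it. The ramp takes 4 to 15 N at the knob, the crest less; at the stop it climbs steeply: 20 N is ample.
- handle_lift (a joint): How far the handle is lifted along its pivot (m), against a spring of 7 to 10 N that pushes it down: 0 before the ramp, about 0.0045 on the crest, back to about 0 once dropped into the notch. A finger pressing on the knob's side can hold it up by friction.
- handle: The brass latch handle. Origin on the pivot axis, 70 mm above the table when not lifted; its nose arm (56 mm) lies along its x, the bar with the knob along its -y; the bar's top is 91 mm above the table.
- knob (a point): Centre of the upright black knob on the handle bar's end, 70 mm from the pivot axis; 16 mm across, from 91 to 129 mm above the table when the handle is not lifted, this point at 110 mm.
- dark_stamp: Rubber stamp with dark handle, 40x40x74 mm, to be left alone; origin under its centre.
- light_stamp: Rubber stamp with light handle, 35x50x74 mm, to be left alone; origin under its centre.
- tape_dispenser: Dark pink tape dispenser, 46x151x82 mm, to be left alone; origin under its centre.
- blue_tape: Blue roll of paper tape lying flat, 54 mm across, 15 mm high, to be left alone; origin under its centre.
- glue_stick: White glue stick with orange cap, standing, 27 mm across, 96 mm high, to be left alone; origin under its centre.
There are look-alikes about, which are no part of the job. Leave any green or orange look-alike of the part that bears tin_center alone.

How it is judged:
By the outcome, as a careful person would: the job done as asked, in the order asked, and still so for the second after the job is handed in, with the robot touching nothing.
It also fails if it takes over 72 s, if anything falls off the work surface, if the arm or the gripper's body presses on something with over 40 N, if the wrist force passes 120 N, or if a joint passes its speed limit or range.

## Working session

There is one attempt and no reset: what is moved stays moved. The work goes in short steps, Python scripts to look and compute and a tool call to move; the robot and the scene stay as the last step left them, time stands still between calls to the robot, and variables do not carry over. Pictures are saved under pics/ and viewed, and the job is handed in when it is done.

Besides the shell and the picture viewer there is one more tool, called after "Call:" by a JSON object that holds its "api" and its "payload", one argument or row to a line. drive_tool: Moves the arm, as the interface text tells. Its arguments: {"type":"object","properties":{"plan":{"type":"string"},"grip_force":{"type":"number"}},"required":["plan"]}

```bash
mkdir -p pics; ls; cat > h.py <<'E'
import numpy as np, cv2
from workcell import monitor, cams, job, env
def snap(n,f):
    st=monitor.get_state(); c=cams.calibration(n); im,d=cams.read_camera(n)
    cv2.imwrite('pics/%s.png'%f, im[:,:,::-1]); np.savez('pics/%s.npz'%f,im=im,d=d,**{k:np.array(v) for k,v in c.items()})
    return im,d,c
def pts(d,c,fish=False):
    v,u=np.mgrid[:d.shape[0],:d.shape[1]].astype(float)
    x=(u-c['cx'])/c['fx']; y=(v-c['cy'])/c['fy']
    if fish:
        r=np.hypot(x,y)+1e-9; s=np.tan(r)/r; x=x*s;y=y*s
    P=np.stack([x*d,y*d,d],-1)
    return (P-np.array(c['t']))@np.array(c['R'])
def load(f):
    z=np.load('pics/%s.npz'%f); return z['im'],z['d'],z
E
python3 - <<'E'
from h import *
print(monitor.get_state(), env.finger_overhang)
for n in ['scene','side','wrist']:
    im,d,c=snap(n,n+'0'); print(n,c)
E
```

```text
pics
{'clock': 0.0, 'joint_pos': array([1.15140069e+00, 3.14012160e-01, 4.49789368e-02, 1.30360779e+00,
       2.44608129e-06, 1.43119799e+00]), 'qvel': array([-6.89404465e-05,  3.71614772e-04,  6.07842146e-04,  3.96675136e-05,
       -1.45431381e-03, -6.88479166e-04]), 'tau': array([ 2.67189507e-04, -4.80622458e+01,  2.98537159e+01,  1.93896191e-02,
       -1.16125989e-04, -1.31726233e-05]), 'tcp_pos': array([0.15860516, 0.55219951, 0.25240213]), 'orientation': array([-0.56452091,  0.5651515 ,  0.42482259, -0.42596443]), 'wrist_force': array([0.59193815, 0.53422483, 0.15369132]), 'ft_torque': array([ 0.01726978, -0.02949996,  0.04228488]), 'finger_gap': 0.08562789484057634} 0.022
scene {'fx': 484.93308783975635, 'fy': 484.93308783975635, 'cx': 285.0260501302354, 'cy': 205.78015908174027, 'R': array([[ 0.85256379, -0.52260971, -0.00375155],
       [-0.40299779, -0.6528295 , -0.64140972],
       [ 0.33275782,  0.54835457, -0.76718935]]), 't': array([-0.49371187,  0.28663227,  1.3095902 ])}
side {'fx': 494.0676648168336, 'fy': 494.0676648168336, 'cx': 282.27453034657066, 'cy': 208.1307704071256, 'R': array([[ 0.88944525, -0.45687998,  0.01215838],
       [-0.27337392, -0.55314144, -0.78695695],
       [ 0.36627018,  0.69663134, -0.6168881 ]]), 't': array([-0.4849355 ,  0.25104892,  1.12401557])}
wrist {'fx': 325.19226210127806, 'fy': 325.19226210127806, 'cx': 277.6194327383802, 'cy': 208.2091548909019, 'R': array([[ 0.27774998,  0.96065266, -0.00118581],
       [ 0.92120509, -0.26599415,  0.28395121],
       [ 0.27246306, -0.07995982, -0.958838  ]]), 't': array([-0.5737005 , -0.03563578,  0.38047419])}
```

View pics/scene0.png

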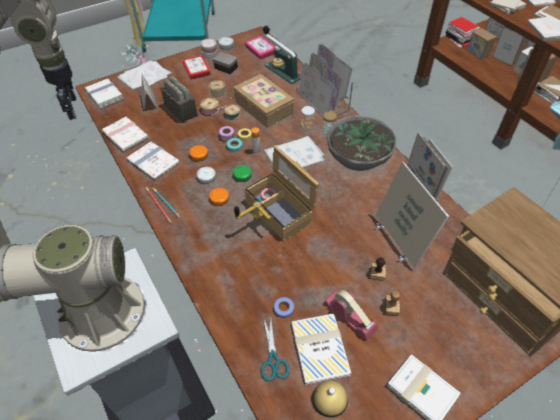

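View pics/side0.png

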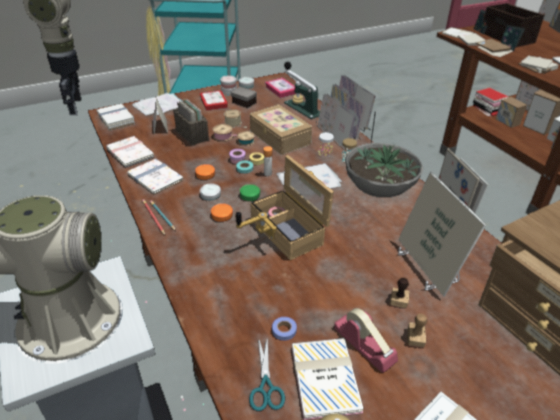

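View pics/wrist0.png

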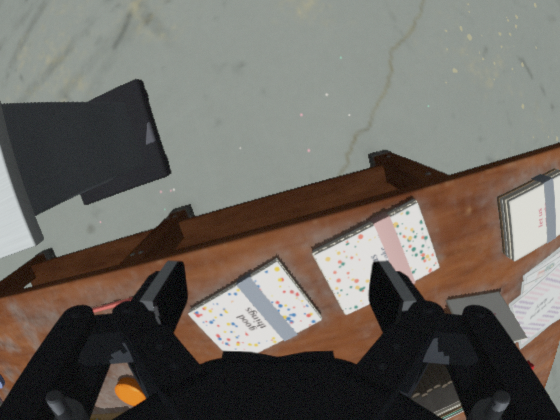

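```bash
python3 - <<'E'
from h import *
for f in ['scene0','side0']:
    im,d,c=load(f); P=pts(d,c)
    x0,x1,y0,y1=(130,360,120,270)
    cv2.imwrite('pics/%s_crop.png'%f, cv2.resize(im[y0:y1,x0:x1,::-1],None,fx=3.4,fy=3.4,interpolation=cv2.INTER_CUBIC))
    for n,(u,v) in dict(white=(206,174) if f=='scene0' else (209,191)).items():
        w=P[v-15:v+16,u-15:u+16].reshape(-1,3); col=im[v-15:v+16,u-15:u+16].reshape(-1,3).astype(int)
        m=(abs(w[:,2]-.02)<.005)&(col.min(1)>120)
        print(f,n,P[v,u],m.sum(),np.median(w[m],0),(w[m].min(0)+w[m].max(0))/2,np.ptp(w[m],0))
E
```

```text
scene0 white [0.45301006 0.29301421 0.02749062] 182 [0.45726652 0.30074324 0.02149569] [0.45638866 0.30243088 0.02012309] [0.05924486 0.06845745 0.00960253]
side0 white [0.4507374  0.29910565 0.01769431] 204 [0.45446925 0.2987603  0.01887344] [0.45419851 0.30173906 0.01899826] [0.0611116  0.06598925 0.00795519]
```

View pics/scene0_crop.png

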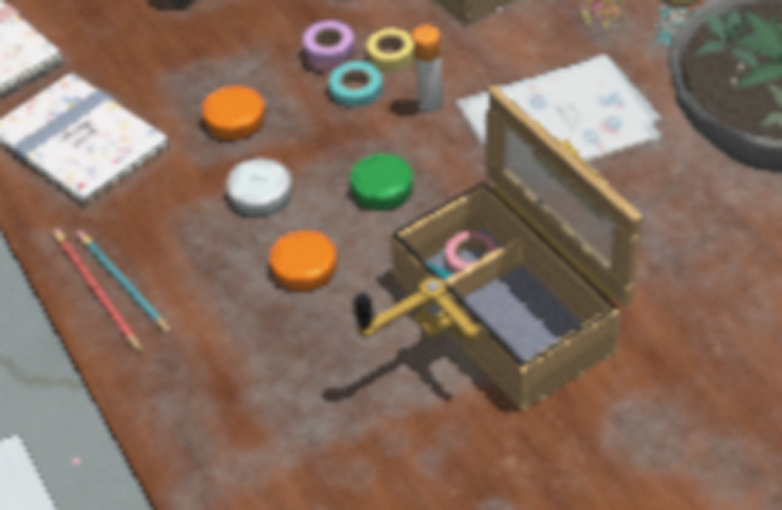

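View pics/side0_crop.png

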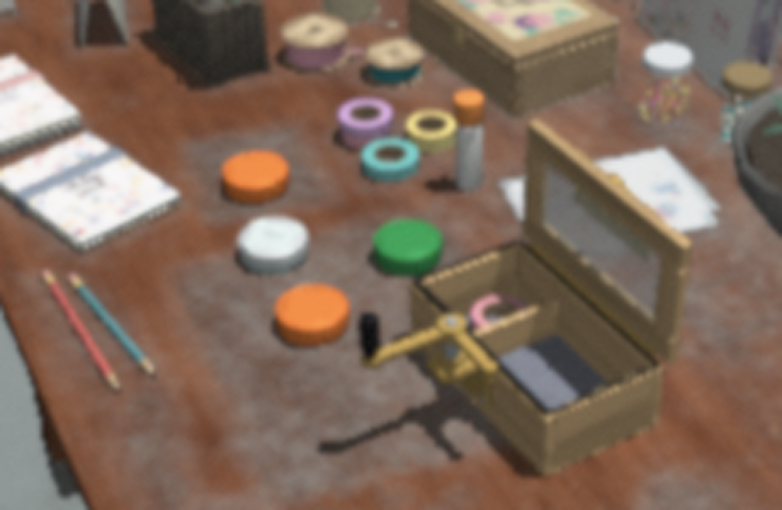

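```bash
cat >> h.py <<'E'
def ray(c,u,v,z):
    R=np.array(c['R']);t=np.array(c['t']); o=-R.T@t
    dd=R.T@np.array([(u-c['cx'])/c['fx'],(v-c['cy'])/c['fy'],1.])
    return o+dd*(z-o[2])/dd[2]
E
python3 - <<'E'
from h import *
for f,L in [('scene0',[(395,235),(520,373),(617,318),(487,184)]),('side0',[(413,287),(548,420),(660,363),(520,240)])]:
    im,d,c=load(f)
    q=np.array([ray(c,130+u/3.4,120+v/3.4,.06)[:2] for u,v in L]); print(f); print(q.round(3), q.mean(0), [np.linalg.norm(q[i]-q[(i+1)%4]).round(3) for i in range(4)],
     [np.degrees(np.arctan2(*(q[(i+1)%4]-q[i])[::-1])).round(1) for i in range(4)])
for f,(u,v) in [('scene0',(362,308)),('side0',(370,335))]:
    im,d,c=load(f); print('knob',ray(c,130+u/3.4,120+v/3.4,.11))
for f,(u,v) in [('scene0',(432,288)),('side0',(452,320))]:
    im,d,c=load(f); print('piv',ray(c,130+u/3.4,120+v/3.4,.091))
E
```

```text
scene0
[[ 0.522  0.138]
 [ 0.537 -0.058]
 [ 0.641 -0.051]
 [ 0.626  0.149]] [0.581382   0.04445255] [np.float64(0.196), np.float64(0.104), np.float64(0.2), np.float64(0.105)] [np.float64(-85.6), np.float64(3.8), np.float64(94.2), np.float64(-173.9)]
side0
[[ 0.516  0.132]
 [ 0.539 -0.059]
 [ 0.647 -0.04 ]
 [ 0.624  0.151]] [0.58177632 0.04606883] [np.float64(0.192), np.float64(0.11), np.float64(0.192), np.float64(0.11)] [np.float64(-83.1), np.float64(10.1), np.float64(96.9), np.float64(-169.9)]
knob [0.43960402 0.03846409 0.11      ]
knob [0.43832574 0.03354835 0.11      ]
piv [0.50782183 0.04102692 0.091     ]
piv [0.51008647 0.0441387  0.091     ]
```

```bash
cat >> h.py <<'E'
from scipy.spatial.transform import Rotation as Ro
def pose():
    s=monitor.get_state(); q=s['orientation']; return s['tcp_pos'],Ro.from_quat([q[1],q[2],q[3],q[0]]),s
def down(ang):
    # tool y down, tool x at heading ang (deg)
    a=np.radians(ang); x=np.array([np.cos(a),np.sin(a),0]); y=np.array([0,0,-1.]); return Ro.from_matrix(np.stack([x,y,np.cross(x,y)],1))
def go(p,ang=None,R=None):
    t,r,s=pose(); T=R if R is not None else (down(ang) if ang is not None else r)
    sh=r.inv().apply(np.array(p)-t)*1000; rv=(r.inv()*T).as_rotvec(degrees=True)
    print('tcp',t.round(4),'axes x',r.as_matrix()[:,0].round(3),'y',r.as_matrix()[:,1].round(3),'t',round(float(s['clock']),2))
    n=max(np.abs(sh).max()/62.5,np.linalg.norm(sh)/62.5,np.abs(rv).max()/10.7)
    print('shift',sh.round(1),'rot',rv.round(2),'rows>=',round(n,2))
    k=int(np.ceil(n)) or 1
    # world-straight constant steps in tool frame (turn interpolated)
    print('F',s['wrist_force'].round(1),'gap',round(float(s['finger_gap']),4))
    if k>1:
        cur=r;pc=t
        for i in range(k):
            rn=r*Ro.from_rotvec(rv*(i+1)/k,degrees=True); pn=t+(np.array(p)-t)*(i+1)/k
            print('  row',cur.inv().apply((pn-pc)*1000).round(1),(rv/k).round(2)); cur=rn;pc=pn
E
python3 - <<'E'
from h import *
t,r,s=pose(); print(r.as_matrix().round(3), r.as_euler('xyz'))
c=cams.calibration('wrist'); R=np.array(c['R']); o=-R.T@np.array(c['t']); print('cam in tool',r.inv().apply(o-t)*1000, r.inv().apply(R[2]))
for f,L in [('scene0',[(199,152),(219,196),(243,172)]),('side0',[(204,171),(221,212),(250,192)])]:
    im,d,c=load(f); print([ray(c,u,v-1,.02)[:2].round(3) for u,v in L])
go([.455,.28,.22],90)
E
```

```text
[[ 0.276 -0.001 -0.961]
 [ 0.961 -0.001  0.276]
 [-0.001 -1.     0.   ]] [-1.57060413e+00  1.44143030e-03  1.29102075e+00]
cam in tool [  -0.49471886 -121.75143256   72.87762173] [ 2.15561177e-06  9.58774978e-01 -2.84166397e-01]
[array([0.482, 0.413]), array([0.451, 0.194]), array([0.566, 0.248])]
[array([0.475, 0.41 ]), array([0.446, 0.19 ]), array([0.56 , 0.242])]
tcp [0.1586 0.5523 0.2526] axes x [ 0.276  0.961 -0.001] y [-0.001 -0.001 -1.   ] t 0.15
shift [-179.8   32.8 -360. ] rot [ -0.02 -16.03  -0.08] rows>= 6.46
F [ 0.2  0.9 -0.1] gap 0.0856
  row [-25.7   4.7 -51.4] [-0.   -2.29 -0.01]
  row [-27.7   4.7 -50.4] [-0.   -2.29 -0.01]
  row [-29.7   4.7 -49.2] [-0.   -2.29 -0.01]
  row [-31.7   4.7 -48. ] [-0.   -2.29 -0.01]
  row [-33.6   4.7 -46.7] [-0.   -2.29 -0.01]
  row [-35.4   4.7 -45.3] [-0.   -2.29 -0.01]
  row [-37.2   4.7 -43.9] [-0.   -2.29 -0.01]
```

```bash
python3 - <<'E'
from h import *
go([.455,.26,.22],96)
E
```

```text
tcp [0.1586 0.5523 0.2526] axes x [ 0.276  0.961 -0.001] y [-0.001 -0.001 -1.   ] t 0.15
shift [-199.    32.8 -365.6] rot [ -0.03 -22.03  -0.08] rows>= 6.68
F [ 0.2  0.9 -0.1] gap 0.0856
  row [-28.4   4.7 -52.2] [-0.   -3.15 -0.01]
  row [-31.3   4.7 -50.6] [-0.   -3.15 -0.01]
  row [-34.    4.7 -48.8] [-0.   -3.15 -0.01]
  row [-36.6   4.7 -46.9] [-0.   -3.15 -0.01]
  row [-39.1   4.7 -44.8] [-0.   -3.15 -0.01]
  row [-41.5   4.7 -42.6] [-0.   -3.15 -0.01]
  row [-43.8   4.7 -40.2] [-0.   -3.15 -0.01]
```

Call:
{"api": "drive_tool", "payload": {
  "plan": "1 -28 5 -52 0 -3.2 0;1 -31 5 -50 0 -3.2 0;1 -34 5 -49 0 -3.2 0;1 -37 5 -47 0 -3.2 0;1 -39 5 -45 0 -3.2 0;1 -41 5 -43 0 -3.2 0;1 -44 5 -40 0 -3.2 0;1 0 0 0 0 0 0",
  "grip_force": 30
}}

```text
clock: 1.15
tcp_pos: [0.4662, 0.2562, 0.2141]
orientation: [0.467, -0.467, -0.53, 0.532]
wrist_force: [-0.8, 0.1, 0.3]
finger_gap: 0.0855
```

```bash
python3 - <<'E'
from h import *
go([.455,.30,.10],96)
snap('wrist','w1')
E
```

```text
tcp [0.4662 0.2562 0.2141] axes x [-0.128  0.992 -0.001] y [-0.001 -0.001 -1.   ] t 1.15
shift [ 45.  114.1   5.4] rot [-0.07  1.35 -0.06] rows>= 1.96
F [-0.8  0.1  0.3] gap 0.0855
  row [22.5 57.1  2.7] [-0.03  0.68 -0.03]
  row [22.4 57.1  3. ] [-0.03  0.68 -0.03]
```

View pics/w1.png

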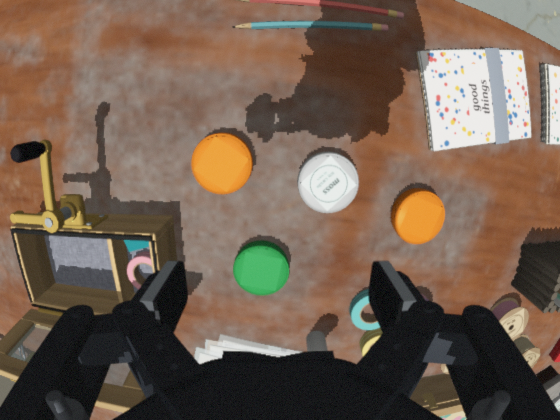

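```bash
cat >> h.py <<'E'
def fray(c,u,v,z):
    R=np.array(c['R']);t=np.array(c['t']); o=-R.T@t
    x=(u-c['cx'])/c['fx']; y=(v-c['cy'])/c['fy']; r=np.hypot(x,y)+1e-12
    dd=R.T@np.array([x/r*np.sin(r),y/r*np.sin(r),np.cos(r)])
    return o+dd*(z-o[2])/dd[2]
E
python3 - <<'E'
from h import *
im,d,c=load('w1'); P=pts(d,c,True)
print('d at tin',d[182,328],P[182,328],P[100,400])
g=cv2.cvtColor(im,cv2.COLOR_RGB2HSV)
m=((g[...,1]<50)&(g[...,2]>120)).astype(np.uint8); m[:,:280]=0;m[:,380:]=0;m[:135]=0;m[230:]=0
n,l,s,ce=cv2.connectedComponentsWithStats(m); k=1+s[1:,4].argmax(); print(s[k],ce[k]); u,v=ce[k]
w=P[l==k]; q=(abs(w[:,2]-.02)<.004); print('depth pts', (w[q].min(0)+w[q].max(0))/2,np.ptp(w[q],0),np.median(w[q],0))
print('ray',fray(c,329,182,.02))
for n,(u,v,z) in dict(pivot=(51,221,.091),knobtop=(20,153,.129),knobbase=(41,151,.100),barend=(45,146,.091)).items(): print(n,fray(c,u,v,z),P[v,u])
cv2.imwrite('pics/w1c.png',cv2.resize(im[120:400,0:220,::-1],None,fx=2.8,fy=2.1*1,interpolation=cv2.INTER_CUBIC))
E
```

```text
d at tin 0.31853104 [0.45245859 0.3042598  0.0231166 ] [0.35701058 0.37254041 0.00130438]
[ 280  146   79   82 3887] [318.08026756 184.70774376]
depth pts [0.45402466 0.30492934 0.01996   ] [0.06155864 0.06145094 0.00786702] [0.4533154  0.30427057 0.02121641]
ray [0.45290488 0.30583992 0.02      ]
pivot [0.50580492 0.04203257 0.091     ] [0.5039026  0.04551164 0.09516464]
knobtop [0.43472094 0.04181136 0.129     ] [0.43461142 0.04236112 0.1295554 ]
knobbase [0.43723949 0.04162255 0.1       ] [0.43696812 0.04290674 0.1014778 ]
barend [0.43402038 0.03908284 0.091     ] [0.4335056  0.041747   0.09414383]
```

View pics/w1c.png

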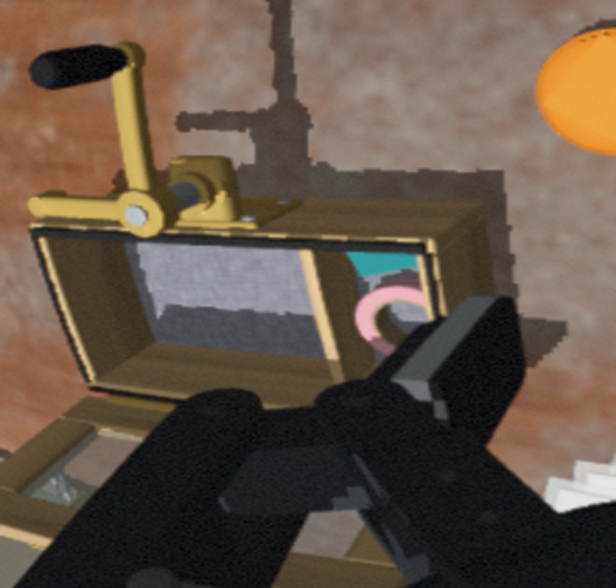

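```bash
python3 - <<'E'
from h import *
go([.4535,.305,.06],98)
E
```

```text
tcp [0.4647 0.2574 0.2143] axes x [-0.13   0.992 -0.001] y [-0.002 -0.001 -1.   ] t 1.2
shift [ 48.8 154.3   4.6] rot [-0.12 -0.56 -0.03] rows>= 2.59
F [-0.4  0.3 -0.7] gap 0.085
  row [16.3 51.4  1.5] [-0.04 -0.19 -0.01]
  row [16.2 51.4  1.5] [-0.04 -0.19 -0.01]
  row [16.2 51.4  1.5] [-0.04 -0.19 -0.01]
```

Call:
{"api": "drive_tool", "payload": {
  "plan": "1 24 35 2 0 0 0;1 24 60 3 0 0 0;1 0 50 0 0 0 0;1 0 0 0 0 0 0"
}}

```text
clock: 1.7
tcp_pos: [0.4501, 0.3095, 0.0681]
orientation: [-0.466, 0.465, 0.533, -0.532]
wrist_force: [0.2, 0.5, 0.4]
finger_gap: 0.0854
```

```bash
python3 - <<'E'
from h import *
go([.4535,.305,.020],98)
snap('wrist','w2')
E
```

```text
tcp [0.4501 0.3095 0.0681] axes x [-0.133  0.991  0.002] y [-0.     0.002 -1.   ] t 1.7
shift [-5.  48.1 -2.8] rot [-0.01 -0.36  0.1 ] rows>= 0.78
F [0.2 0.5 0.4] gap 0.0854
```

View pics/w2.png

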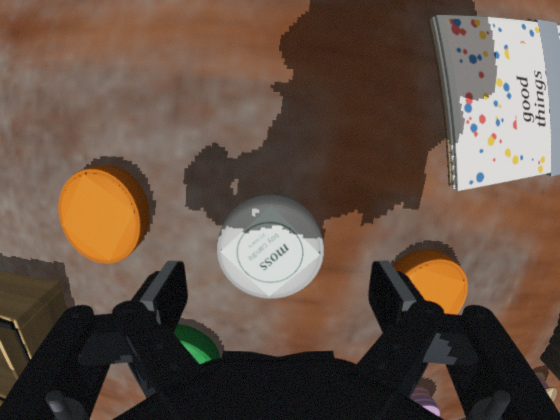

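Call:
{"api": "drive_tool", "payload": {
  "plan": "1 -5 12 -3 0 0 0;1 0 16 0 0 0 0;1 0 14 0 0 0 0;1 0 3 0 0 0 0;1 0 0 0 0 0 0"
}}

```text
clock: 2.38
tcp_pos: [0.4597, 0.3076, 0.0285]
orientation: [-0.464, 0.467, 0.537, -0.527]
wrist_force: [0.3, 0.3, 0.1]
finger_gap: 0.0853
```

```bash
python3 - <<'E'
from h import *
go([.4535,.305,.020],98)
E
```

```text
tcp [0.4597 0.3076 0.0285] axes x [-0.133  0.991  0.006] y [ 0.012  0.008 -1.   ] t 2.38
shift [-1.8  8.4  6.6] rot [ 0.73 -0.38  0.35] rows>= 0.17
F [0.3 0.3 0.1] gap 0.0853
```

Call:
{"api": "drive_tool", "payload": {
  "plan": "1 -2 4 6 0.7 -0.4 0.3;1 0 4 0 0 0 0;1 0 0 0 0 0 0"
}}

```text
clock: 2.75
tcp_pos: [0.4541, 0.3048, 0.0205]
orientation: [-0.464, 0.464, 0.534, -0.533]
wrist_force: [0.3, 0.5, 0.0]
finger_gap: 0.0853
```

```bash
python3 - <<'E'
from h import *
go([.4535,.305,.020],98)
E
```

```text
tcp [0.4541 0.3048 0.0205] axes x [-0.14   0.99   0.001] y [ 0.     0.001 -1.   ] t 2.75
shift [0.3 0.5 0.5] rot [0.03 0.04 0.05] rows>= 0.01
F [0.3 0.5 0. ] gap 0.0853
```

Call:
{"api": "drive_tool", "payload": {
  "plan": "-0.2 0 0 0 0 0 0;-0.2 0 0 0 0 0 0;-0.2 0 0 0 0 0 0;-0.2 0 0 0 0 0 0;-0.2 0 0 0 0 0 0",
  "grip_force": 30
}}

```text
clock: 3.38
tcp_pos: [0.4543, 0.305, 0.021]
orientation: [-0.464, 0.464, 0.534, -0.533]
wrist_force: [0.4, -0.1, -0.3]
finger_gap: 0.0608
```

```bash
python3 - <<'E'
from h import *
go([.45,.305,.12],98)
E
```

```text
tcp [0.4543 0.305  0.021 ] axes x [-0.14   0.99   0.001] y [ 0.001  0.001 -1.   ] t 3.38
shift [  0.7 -99.    4.2] rot [0.07 0.05 0.06] rows>= 1.59
F [ 0.4 -0.1 -0.3] gap 0.0608
  row [  0.4 -49.5   2.1] [0.04 0.02 0.03]
  row [  0.3 -49.5   2.1] [0.04 0.02 0.03]
```

Call:
{"api": "drive_tool", "payload": {
  "plan": "-0.2 0 -20 0 0 0 0;-0.2 0 -45 0 0 0 0;-0.2 0 -60 0 0 0 0;-0.2 0 -50 0 0 0 0;-0.2 0 -20 0 0 0 0;-0.2 0 0 0 0 0 0"
}}

```text
clock: 4.12
tcp_pos: [0.4532, 0.3043, 0.2202]
orientation: [0.464, -0.463, -0.533, 0.534]
wrist_force: [-0.2, 0.1, -2.1]
finger_gap: 0.0606
```

```bash
python3 - <<'E'
from h import *
go([.53,.08,.225],98)
E
```

```text
tcp [0.4532 0.3043 0.2202] axes x [-0.14  0.99  0.  ] y [-0.002 -0.    -1.   ] t 4.12
shift [-232.8   -5.   -44.7] rot [-0.12  0.04  0.01] rows>= 3.79
F [-0.2  0.1 -2.1] gap 0.0606
  row [-58.2  -1.2 -11.2] [-0.03  0.01  0.  ]
  row [-58.2  -1.2 -11.2] [-0.03  0.01  0.  ]
  row [-58.2  -1.2 -11.2] [-0.03  0.01  0.  ]
  row [-58.2  -1.2 -11.2] [-0.03  0.01  0.  ]
```

Call:
{"api": "drive_tool", "payload": {
  "plan": "-0.2 -30 -1 -6 0 0 0;-0.2 -45 -1 -9 0 0 0;-0.2 -50 -1 -10 0 0 0;-0.2 -50 -1 -9 0 0 0;-0.2 -40 -1 -7 0 0 0;-0.2 -17 0 -4 0 0 0;-0.2 0 0 0 0 0 0;-0.2 0 0 0 0 0 0"
}}

```text
clock: 5.12
tcp_pos: [0.5275, 0.0761, 0.2128]
orientation: [0.468, -0.458, -0.53, 0.539]
wrist_force: [0.5, 0.3, 0.3]
finger_gap: 0.0604
```

```bash
python3 - <<'E'
from h import *
go([.53,.08,.225],98)
snap('wrist','w3')
E
```

```text
tcp [0.5275 0.0761 0.2128] axes x [-0.143  0.99   0.002] y [-0.018 -0.    -1.   ] t 5.12
shift [  3.5 -12.2  -2.8] rot [-1.04  0.25  0.13] rows>= 0.21
F [0.5 0.3 0.3] gap 0.0604
```

View pics/w3.png

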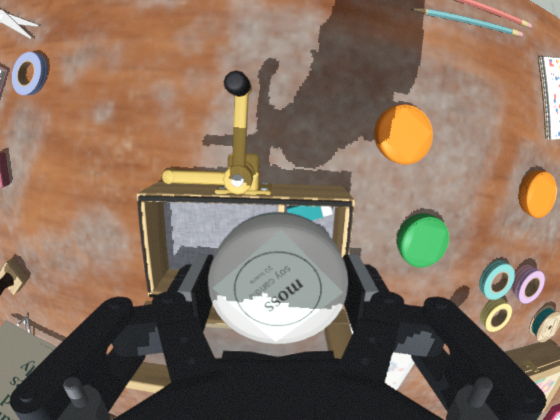

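```bash
python3 - <<'E'
from h import *
im,d,c=load('w3'); P=pts(d,c,True)
A=fray(c,137,196,.06);B=fray(c,354,201,.06)
print(A,B,np.linalg.norm(A-B)); e=(B-A)[:2]; yaw=np.degrees(np.arctan2(e[1],e[0]))-90; print('yaw',yaw)
for n,(u,v,z) in dict(pivot=(238,181,.091),knobtop=(236,82,.129),knobbase=(240,95,.091),nose=(166,177,.085)).items(): print(n,fray(c,u,v,z),P[v,u])
# top-height rim pts
z=P[...,2]; m=(abs(z-.06)<.0025); 
mm=(im.copy()); mm[m]=[255,0,0]; 
cv2.imwrite('pics/w3m.png',cv2.resize(mm[140:400,100:400,::-1],None,fx=2.2,fy=2.2))
cv2.imwrite('pics/w3c.png',cv2.resize(im[60:320,110:380,::-1],None,fx=2.2,fy=2.2,interpolation=cv2.INTER_CUBIC))
E
```

```text
[ 0.53972708 -0.0539123   0.06      ] [0.51674694 0.14349498 0.06      ] 0.1987403389324484
yaw 6.63990441143001
pivot [0.5072804  0.04246075 0.091     ] [0.50610481 0.04300131 0.09677365]
knobtop [0.43638711 0.03657671 0.129     ] [0.43658441 0.03684679 0.1309392 ]
knobbase [0.44201602 0.03564434 0.091     ] [0.44329683 0.03811545 0.11134402]
nose [ 0.51285424 -0.01758998  0.085     ] [ 0.51127823 -0.01523062  0.09213245]
```

View pics/w3c.png

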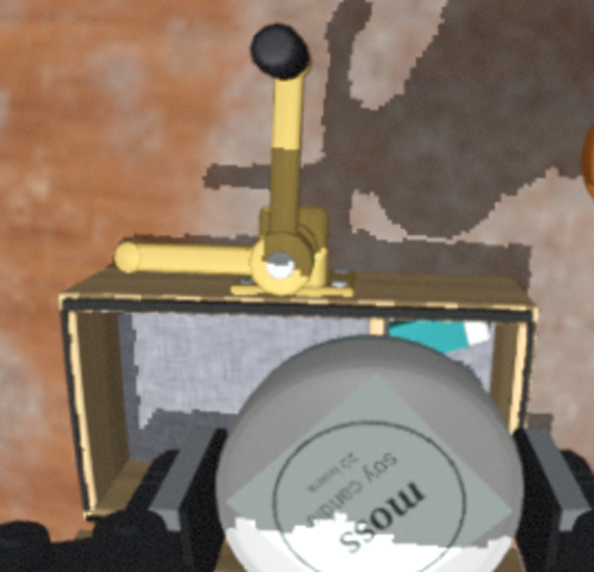

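View pics/w3m.png

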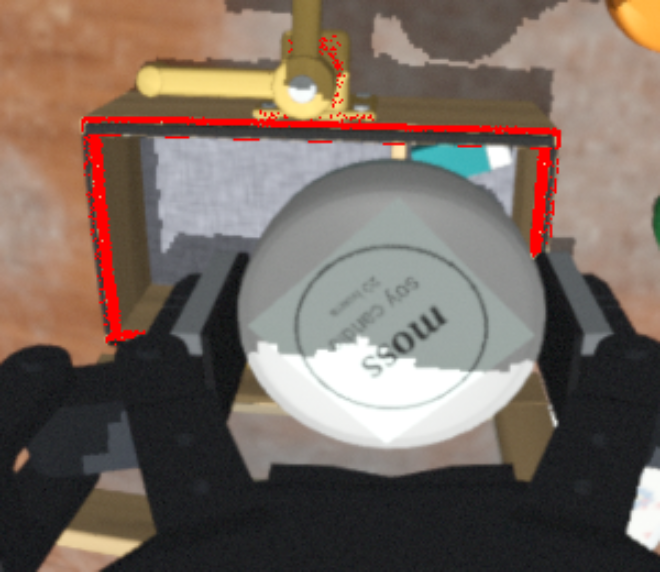

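```bash
cat >> h.py <<'E'
C0=np.array([.5825,.0495]); YAW=np.radians(6.6)
def w2c(p):
    p=np.atleast_2d(p); a=p[:,:2]-C0; c,s=np.cos(YAW),np.sin(YAW)
    return np.c_[a[:,0]*c+a[:,1]*s,-a[:,0]*s+a[:,1]*c,p[:,2]]
def c2w(x,y,z=0):
    c,s=np.cos(YAW),np.sin(YAW); return np.array([C0[0]+x*c-y*s,C0[1]+x*s+y*c,z])
E
python3 - <<'E'
from h import *
for f in ['scene0','side0']:
    im,d,c=load(f); Q=w2c(pts(d,c).reshape(-1,3))
    m=(abs(Q[:,1])<.11)&(Q[:,0]>.02)&(Q[:,0]<.1)&(Q[:,2]>.075)
    q=Q[m]
    for z in np.arange(.08,.2,.015):
        k=abs(q[:,2]-z)<.0075
        if k.sum()>5: print(f,round(z,3),k.sum(),np.percentile(q[k,0],[10,50,90]).round(4),np.percentile(q[k,1],[2,98]).round(3))
t=c2w(-.006,-.030,.12); print(t); go(t,96.6)
go(c2w(-.006,-.03,.22),96.6)
E
```

```text
scene0 0.08 158 [0.0573 0.0593 0.0631] [-0.103  0.097]
scene0 0.095 186 [0.0582 0.0624 0.0649] [-0.103  0.096]
scene0 0.11 162 [0.0596 0.0635 0.0657] [-0.102  0.094]
scene0 0.125 164 [0.06   0.0639 0.0663] [-0.102  0.096]
scene0 0.14 157 [0.061  0.0642 0.0667] [-0.104  0.098]
scene0 0.155 134 [0.0601 0.0624 0.0648] [-0.103  0.097]
scene0 0.17 295 [0.061  0.0642 0.0714] [-0.102  0.094]
scene0 0.185 32 [0.0605 0.0652 0.0696] [-0.097  0.091]
side0 0.08 238 [0.0554 0.0575 0.0618] [-0.103  0.092]
side0 0.095 223 [0.057  0.0609 0.063 ] [-0.103  0.096]
side0 0.11 232 [0.058  0.0615 0.0639] [-0.103  0.098]
side0 0.125 234 [0.0581 0.062  0.0644] [-0.104  0.091]
side0 0.14 214 [0.0587 0.0624 0.0648] [-0.103  0.095]
side0 0.155 208 [0.0583 0.06   0.0621] [-0.103  0.097]
side0 0.17 356 [0.0587 0.0619 0.0694] [-0.103  0.094]
[0.57998788 0.01900919 0.12      ]
tcp [0.5274 0.0762 0.2128] axes x [-0.144  0.99   0.002] y [-0.018 -0.001 -1.   ] t 5.17
shift [-64.4  91.9 -45.4] rot [-1.04  1.67  0.11] rows>= 1.94
F [ 0.   0.5 -1. ] gap 0.0607
  row [-32.2  45.9 -22.7] [-0.52  0.84  0.05]
  row [-31.8  46.2 -22.8] [-0.52  0.84  0.05]
tcp [0.5274 0.0762 0.2128] axes x [-0.144  0.99   0.002] y [-0.018 -0.001 -1.   ] t 5.17
shift [-64.2  -8.1 -43.6] rot [-1.04  1.67  0.11] rows>= 1.25
F [ 0.   0.5 -1. ] gap 0.0607
  row [-32.1  -4.  -21.8] [-0.52  0.84  0.05]
  row [-31.8  -3.8 -22.3] [-0.52  0.84  0.05]
```

Call:
{"api": "drive_tool", "payload": {
  "plan": "-0.2 -24 -4 -15 -0.5 0.8 0;-0.2 -26 -2 -18 -0.5 0.8 0;-0.2 -14 0 -10 0 0 0;-0.2 0 0 0 0 0 0;-0.2 0 0 0 0 0 0"
}}

```text
clock: 5.8
tcp_pos: [0.5777, 0.0242, 0.218]
orientation: [-0.469, 0.466, 0.531, -0.53]
wrist_force: [0.3, 0.2, -0.5]
finger_gap: 0.0609
```

```bash
sed -i 's/C0=np.array(\[.5825,.0495\])/C0=np.array([.5825,.0475])/' h.py; python3 - <<'E'
from h import *
go(c2w(-.006,-.03,.12),96.6)
snap('scene','s4');snap('side','d4')
for f in ['s4','d4']:
    im,d,c=load(f); cv2.imwrite('pics/%sc.png'%f, cv2.resize(im[100:280,180:380,::-1],None,fx=3,fy=3,interpolation=cv2.INTER_CUBIC))
E
```

```text
tcp [0.5777 0.0242 0.218 ] axes x [-0.126  0.992  0.004] y [-0.003  0.004 -1.   ] t 5.8
shift [-7.8 98.  -1.6] rot [-0.14  0.62  0.23] rows>= 1.57
F [ 0.3  0.2 -0.5] gap 0.0609
  row [-3.9 49.  -0.8] [-0.07  0.31  0.12]
  row [-3.8 49.  -0.7] [-0.07  0.31  0.12]
```

View pics/d4c.png

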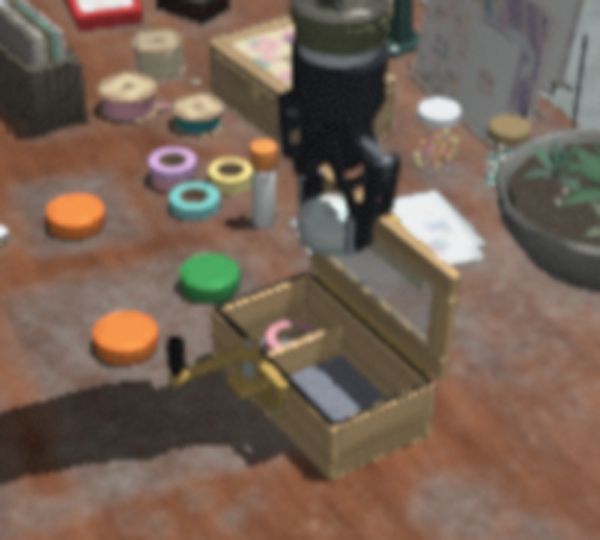

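```bash
cat > tilt.py <<'E'
from h import *
import sys
def tilt(f):
    im,d,c=load(f); P=pts(d,c,True)
    t,r,s=pose()
    Q=r.inv().apply((P.reshape(-1,3)-t))*1000
    m=(abs(Q[:,0])<22)&(abs(Q[:,2])<26)&(Q[:,1]<30)&(Q[:,1]>-40)
    q=Q[m]; 
    for _ in range(4):
        A=np.c_[q[:,0],q[:,2],np.ones(len(q))]; co=np.linalg.lstsq(A,q[:,1],rcond=None)[0]; e=q[:,1]-A@co; q=q[abs(e)<max(1.5,1.5*e.std())]
    print(len(q),'y=%.3f x + %.3f z + %.1f'%tuple(co),'tilt deg',np.degrees(np.arctan(co[:2])), e.std())
    zz=q[:,2]; print('z range',zz.min(),zz.max())
if __name__=='__main__':
    snap('wrist',sys.argv[1]); tilt(sys.argv[1])
E
python3 tilt.py w5
```

```text
9796 y=0.001 x + 0.001 z + -0.3 tilt deg [0.06511564 0.06785869] 0.5898268070128364
z range -25.98545510087746 25.993873858404637
```

View pics/w5.png

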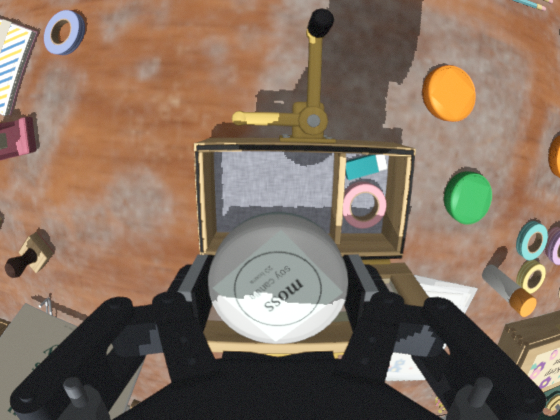

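```bash
python3 - <<'E'
from h import *
im,d,c=load('w5'); P=pts(d,c,True)
cv2.imwrite('pics/w5c.png',cv2.resize(im[0:280,170:430,::-1],None,fx=2.14,fy=2.14,interpolation=cv2.INTER_CUBIC))
Q=w2c(P.reshape(-1,3))
m=(abs(Q[:,2]-.06)<.002)&(abs(Q[:,0])<.07)&(abs(Q[:,1])<.12)
q=Q[m]; print(m.sum())
def edge(sel,ax): return np.percentile(q[sel][:,ax],[2,50,98]).round(4), sel.sum()
print('front',edge(q[:,0]<-.035,0)); print('left -y',edge((q[:,1]<-.08)&(q[:,0]>-.04),1)); print('+y',edge((q[:,1]>.08)&(q[:,0]>-.04),1))
f=q[q[:,0]<-.035]; print('slope',np.polyfit(f[:,1],f[:,0],1), np.percentile(f[:,1],[1,99]))
for n,(u,v,z) in dict(pivot=(313,121,.091),knobtop=(321,22,.129),).items(): print(n,fray(c,u,v,z),w2c(fray(c,u,v,z)),P[v,u])
E
```

```text
2000
front (array([-0.0596, -0.0553, -0.0366]), np.int64(893))
left -y (array([-0.0966, -0.0905, -0.0832]), np.int64(502))
+y (array([0.0822, 0.0962, 0.1005]), np.int64(493))
slope [-0.0029226  -0.05201939] [-0.09580176  0.10164992]
pivot [0.50633259 0.04256641 0.091     ] [[-0.07622968  0.00385358  0.091     ]] [0.50631993 0.04207792 0.09529491]
knobtop [0.43959063 0.03511274 0.129     ] [[-0.14338603  0.00412043  0.129     ]] [0.4396081  0.03510722 0.12905587]
```

View pics/w5c.png

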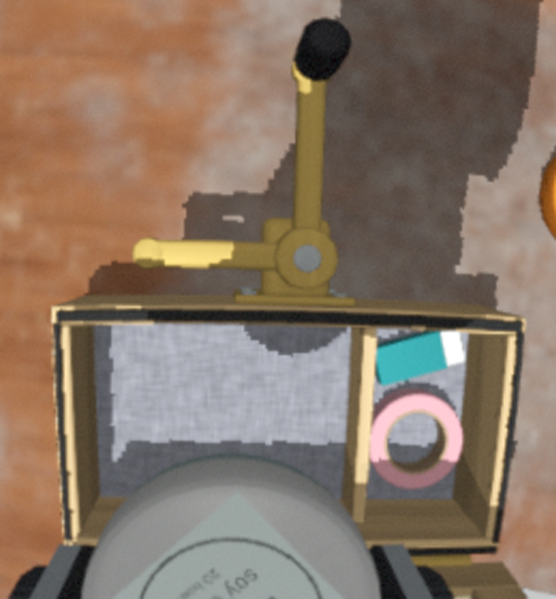

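Call:
{"api": "drive_tool", "payload": {
  "plan": "-0.2 -7 20 -2 0 0.6 0;-0.2 0 35 0 0 0 0;-0.2 0 30 0 0 0 0;-0.2 0 15 0 0 0 0;-0.2 0 0 0 0 0 0;-0.2 0 0 0 0 0 0"
}}

```text
clock: 6.7
tcp_pos: [0.5807, 0.0197, 0.1186]
orientation: [-0.47, 0.469, 0.53, -0.527]
wrist_force: [-0.5, 1.1, -1.2]
finger_gap: 0.0608
```

```bash
sed -i 's/C0=np.array(\[.5825,.0475\])/C0=np.array([.5825,.0485])/' h.py; python3 - <<'E'
from h import *
go(c2w(-.006,-.03,.032),96.6)
E
```

```text
tcp [0.5807 0.0197 0.1186] axes x [-0.118  0.993  0.003] y [ 0.002  0.003 -1.   ] t 6.7
shift [-1.9 86.6  1.1] rot [0.13 0.18 0.18] rows>= 1.39
F [-0.5  1.1 -1.2] gap 0.0608
  row [-1.  43.3  0.5] [0.07 0.09 0.09]
  row [-0.9 43.3  0.5] [0.07 0.09 0.09]
```

Call:
{"api": "drive_tool", "payload": {
  "plan": "-0.2 -2 15 0 0.1 0.2 0.2;-0.2 0 25 0 0 0 0;-0.2 0 20 0 0 0 0;-0.2 0 12 0 0 0 0;-0.2 0 4 0 0 0 0;-0.2 0 0 0 0 0 0"
}}

```text
clock: 7.45
tcp_pos: [0.5846, 0.0169, 0.0426]
orientation: [-0.468, 0.473, 0.529, -0.526]
wrist_force: [0.1, -0.4, -0.4]
finger_gap: 0.0608
```

```bash
python3 - <<'E'
from h import *
go(c2w(-.006,-.03,.027),96.6)
E
```

```text
tcp [0.5846 0.0169 0.0426] axes x [-0.114  0.994 -0.003] y [ 0.008 -0.002 -1.   ] t 7.45
shift [ 1.7 15.5  4.6] rot [ 0.46 -0.07 -0.16] rows>= 0.26
F [ 0.1 -0.4 -0.4] gap 0.0608
```

Call:
{"api": "drive_tool", "payload": {
  "plan": "-0.2 2 6 4 0.5 0 -0.2;-0.2 0 5 0 0 0 0;-0.2 0 2 0 0 0 0;-0.2 0 0 0 0 0 0"
}}

```text
clock: 7.95
tcp_pos: [0.5814, 0.0184, 0.0303]
orientation: [-0.47, 0.471, 0.528, -0.527]
wrist_force: [0.6, 0.2, -1.4]
finger_gap: 0.0605
```

```bash
python3 - <<'E'
from h import *
go(c2w(-.006,-.03,.027),96.6)
E
```

```text
tcp [0.5814 0.0184 0.0303] axes x [-0.114  0.994  0.   ] y [ 0.002  0.    -1.   ] t 7.95
shift [-0.3  3.3  1.5] rot [ 0.09 -0.06  0.02] rows>= 0.06
F [ 0.6  0.2 -1.4] gap 0.0605
```

Call:
{"api": "drive_tool", "payload": {
  "plan": "-0.2 0 1.5 0 0 0 0;-0.2 0 1.5 0 0 0 0;-0.2 0 0 0 0 0 0"
}}

```text
clock: 8.32
tcp_pos: [0.5824, 0.0192, 0.0298]
orientation: [-0.47, 0.472, 0.529, -0.527]
wrist_force: [-0.4, 0.0, -0.3]
finger_gap: 0.0609
```

```bash
python3 - <<'E'
from h import *
go(c2w(-.006,-.03,.027),96.6)
E
```

```text
tcp [0.5824 0.0192 0.0298] axes x [-0.114  0.993  0.   ] y [ 0.005  0.001 -1.   ] t 8.32
shift [-0.9  2.8  2.5] rot [ 0.26 -0.03  0.02] rows>= 0.06
F [-0.4  0.  -0.3] gap 0.0609
```

Call:
{"api": "drive_tool", "payload": {
  "plan": "-0.2 0 3 1.5 0.2 0 0;-0.2 0 2 0 0 0 0;-0.2 0 0 0 0 0 0"
}}

```text
clock: 8.7
tcp_pos: [0.5835, 0.0196, 0.0293]
orientation: [-0.468, 0.472, 0.53, -0.526]
wrist_force: [-0.6, 0.0, -0.8]
finger_gap: 0.0608
```

```bash
python3 - <<'E'
from h import *
go(c2w(-.006,-.03,.027),96.6)
E
```

```text
tcp [0.5835 0.0196 0.0293] axes x [-0.115  0.993 -0.001] y [ 0.008 -0.    -1.   ] t 8.7
shift [-1.1  2.3  3.6] rot [ 0.44  0.01 -0.07] rows>= 0.07
F [-0.6  0.  -0.8] gap 0.0608
```

Call:
{"api": "drive_tool", "payload": {
  "plan": "-0.2 0 4 3 0.5 0 0;-0.2 0 3 1 0 0 0;-0.2 0 0 0 0 0 0"
}}

```text
clock: 9.07
tcp_pos: [0.5844, 0.02, 0.0289]
orientation: [-0.467, 0.473, 0.53, -0.526]
wrist_force: [0.6, 0.0, -0.1]
finger_gap: 0.0607
```

```bash
python3 - <<'E'
from h import *
go(c2w(-.006,-.03,.027),96.6)
E
```

```text
tcp [0.5844 0.02   0.0289] axes x [-0.117  0.993 -0.003] y [ 0.011 -0.002 -1.   ] t 9.07
shift [-1.4  1.8  4.6] rot [ 0.59  0.1  -0.2 ] rows>= 0.08
F [ 0.6  0.  -0.1] gap 0.0607
```

```bash
python3 - <<'E'
from h import *
t,r,s=pose(); print({k:np.round(v,4) for k,v in s.items()})
snap('scene','s6');snap('side','d6');snap('wrist','w6')
for f in ['s6','d6']:
    im,d,c=load(f); cv2.imwrite('pics/%sc.png'%f, cv2.resize(im[100:280,180:380,::-1],None,fx=3,fy=3,interpolation=cv2.INTER_CUBIC))
t,r,s=pose(); print({k:np.round(v,4) for k,v in s.items()})
E
```

```text
{'clock': np.float64(9.075), 'joint_pos': array([-0.1025,  0.4846, -0.2833,  0.7922, -0.0012, -0.2194]), 'qvel': array([ 0.0027, -0.0104,  0.0095,  0.0051,  0.0011, -0.0002]), 'tau': array([ 7.06000e-02, -5.29688e+01,  2.51115e+01, -1.35200e-01,
        2.80000e-03,  1.03000e-02]), 'tcp_pos': array([0.5844, 0.02  , 0.0289]), 'orientation': array([-0.4666,  0.4733,  0.5302, -0.5265]), 'wrist_force': array([ 0.62  ,  0.0011, -0.0527]), 'ft_torque': array([-0.036 ,  0.0046,  0.0056]), 'finger_gap': np.float64(0.0607)}
{'clock': np.float64(9.225), 'joint_pos': array([-0.1028,  0.4851, -0.2829,  0.7918, -0.0011, -0.2195]), 'qvel': array([-0.0011,  0.0021,  0.0025,  0.002 ,  0.0018,  0.0005]), 'tau': array([-1.39090e+00, -4.83317e+01,  2.28587e+01, -4.28400e-01,
       -1.61600e-01, -2.82000e-02]), 'tcp_pos': array([0.5846, 0.0198, 0.0287]), 'orientation': array([-0.4666,  0.4733,  0.5302, -0.5264]), 'wrist_force': array([-1.8462,  2.372 ,  6.9168]), 'ft_torque': array([-0.0218,  0.0676, -0.0049]), 'finger_gap': np.float64(0.0606)}
```

View pics/d6c.png

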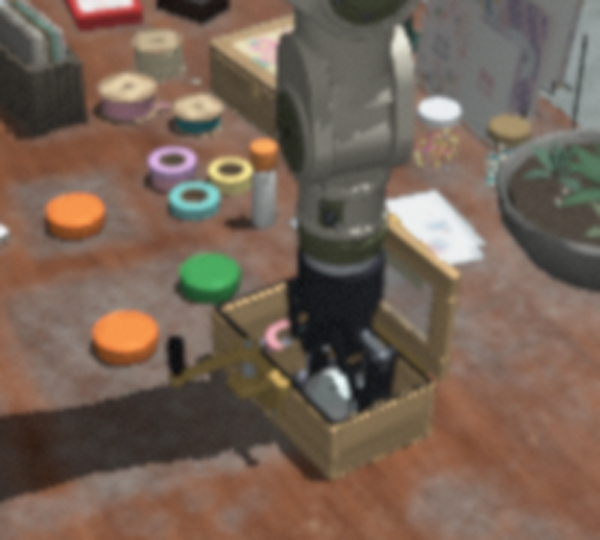

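View pics/s6c.png

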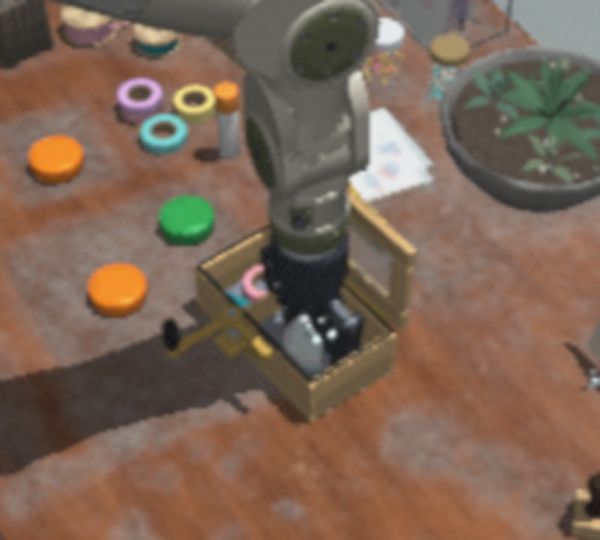

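View pics/w6.png

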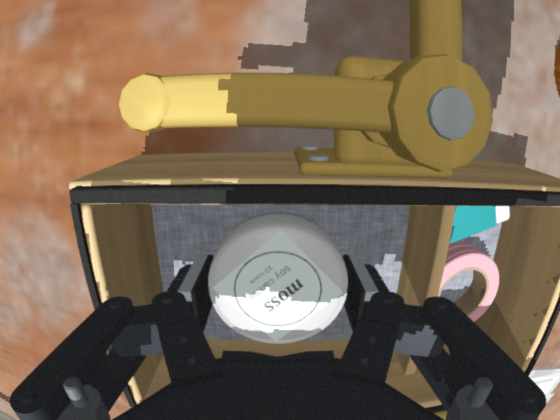

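Call:
{"api": "drive_tool", "payload": {
  "plan": "0.7 0 0 0 0 0 0;0.7 0 0 0 0 0 0;0.7 0 0 0 0 0 0"
}}

```text
clock: 9.6
tcp_pos: [0.5842, 0.0222, 0.0285]
orientation: [-0.467, 0.472, 0.532, -0.526]
wrist_force: [-1.5, 0.5, 5.4]
finger_gap: 0.0724
```

Call:
{"api": "drive_tool", "payload": {
  "plan": "0.7 0 -5 0 0 0 0;0.7 0 -12 0 0 0 0;0.7 0 -30 0 0 0 0;0.7 0 -50 0 0 0 0;0.7 0 -50 0 0 0 0;0.7 0 -30 0 0 0 0;0.7 0 0 0 0 0 0"
}}

```text
clock: 10.48
tcp_pos: [0.5819, 0.0204, 0.2116]
orientation: [-0.469, 0.471, 0.53, -0.526]
wrist_force: [-0.1, 0.1, -0.4]
finger_gap: 0.0725
```

```bash
python3 - <<'E'
from h import *
go(c2w(-.006,-.03,.2),96.6)
snap('wrist','w7');
im,d,c=load('w7'); P=pts(d,c,True)
for n,(u,v,z) in dict(pivot=(313,121,.091)).items(): print(n,P[v,u])
E
```

```text
tcp [0.5819 0.0204 0.2116] axes x [-0.116  0.993  0.001] y [ 0.007  0.002 -1.   ] t 10.47
shift [-2.1 11.6  2.2] rot [0.41 0.08 0.07] rows>= 0.19
F [-0.1  0.1 -0.4] gap 0.0725
pivot [0.51172705 0.03798354 0.09493744]
```

View pics/w7.png

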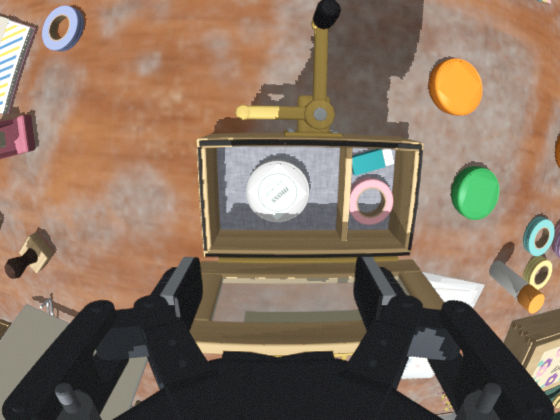

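```bash
python3 - <<'E'
from h import *
im,d,c=load('w7'); Q=w2c(pts(d,c,True).reshape(-1,3))
m=(abs(Q[:,1])<.11)&(Q[:,0]>.03)&(Q[:,0]<.12)&(Q[:,2]>.155)&(Q[:,2]<.19)
for y in np.arange(-.1,.11,.02):
    k=m&(abs(Q[:,1]-y)<.01)
    if k.sum()>5: print(round(y,2),k.sum(),np.percentile(Q[k,0],[5,50,95]).round(4),np.percentile(Q[k,2],[50,95]).round(3))
go(c2w(.112,-.082,.228),96.6)
E
```

```text
-0.08 574 [0.0581 0.0591 0.0665] [0.167 0.175]
-0.06 826 [0.0582 0.0593 0.0651] [0.169 0.175]
-0.04 858 [0.0582 0.0593 0.0656] [0.17  0.175]
-0.02 908 [0.0583 0.0594 0.0668] [0.17  0.175]
0.0 803 [0.0584 0.0594 0.0646] [0.169 0.175]
0.02 778 [0.0585 0.0596 0.0697] [0.168 0.175]
0.04 13 [0.0586 0.0591 0.0598] [0.161 0.165]
tcp [0.5812 0.0204 0.2101] axes x [-0.116  0.993  0.002] y [ 0.005  0.002 -1.   ] t 10.53
shift [ -54.4  -17.4 -116.5] rot [0.29 0.08 0.09] rows>= 2.08
F [ 0.7 -0.8  0.4] gap 0.0727
  row [-18.1  -5.8 -38.8] [0.1  0.03 0.03]
  row [-18.1  -5.9 -38.8] [0.1  0.03 0.03]
  row [-18.1  -5.9 -38.8] [0.1  0.03 0.03]
```

Call:
{"api": "drive_tool", "payload": {
  "plan": "-1 0 -20 0 0 0 0;-1 -18 0 -25 0 0 0;-1 -18 0 -40 0 0 0;-1 -18 0 -40 0 0 0;-1 0 0 -15 0 0 0;-1 0 0 0 0 0 0"
}}

```text
clock: 11.28
tcp_pos: [0.7049, -0.0205, 0.2187]
orientation: [0.474, -0.466, -0.526, 0.53]
wrist_force: [-0.1, 0.4, -0.5]
finger_gap: -0.0003
```

```bash
python3 - <<'E'
from h import *
go(c2w(.110,-.082,.168),96.6); print(w2c(pose()[0]))
E
```

```text
tcp [ 0.7049 -0.0205  0.2187] axes x [-0.116  0.993  0.006] y [-0.013  0.004 -1.   ] t 11.28
shift [ 0.3 50.7  3.1] rot [-0.68  0.05  0.33] rows>= 0.81
F [-0.1  0.4 -0.5] gap -0.0003
[[ 0.11366642 -0.08259143  0.21866723]]
```

Call:
{"api": "drive_tool", "payload": {
  "plan": "-1 0 20 3 -0.7 0 0.3;-1 0 24 0 0 0 0;-1 0 8 0 0 0 0;-1 0 0 0 0 0 0"
}}

```text
clock: 11.78
tcp_pos: [0.6971, -0.0203, 0.1618]
orientation: [0.472, -0.468, -0.527, 0.53]
wrist_force: [-0.2, -0.2, 0.2]
finger_gap: 0.0003
```

```bash
python3 - <<'E'
from h import *
go(c2w(.078,-.082,.168),96.6); print(w2c(pose()[0]))
E
```

```text
tcp [ 0.6971 -0.0203  0.1618] axes x [-0.116  0.993  0.002] y [-0.007  0.001 -1.   ] t 11.78
shift [-0.5 -6.  28. ] rot [-0.4   0.06  0.12] rows>= 0.46
F [-0.2 -0.2  0.2] gap 0.0003
[[ 0.10592261 -0.08146483  0.16183514]]
```

Call:
{"api": "drive_tool", "payload": {
  "plan": "-1 0 -8 12 -0.4 0 0;-1 0 0 18 0 0 0;-1 0 0 20 0 0 0;-1 0 2 15 0 0 0;-1 0 0 0 0 0 0"
}}

```text
clock: 12.4
tcp_pos: [0.634, -0.0279, 0.1739]
orientation: [-0.467, 0.472, 0.531, -0.526]
wrist_force: [-0.1, -0.3, 0.4]
finger_gap: -0.0001
```

```bash
python3 - <<'E'
from h import *
go(c2w(.019,-.082,.158),96.6); print(w2c(pose()[0]))
E
```

```text
tcp [ 0.634  -0.0279  0.1739] axes x [-0.117  0.993 -0.   ] y [ 0.011  0.001 -1.   ] t 12.4
shift [-0.1 15.6 23.6] rot [ 0.62  0.11 -0.01] rows>= 0.45
F [-0.1 -0.3  0.4] gap -0.0001
[[ 0.0423915  -0.08181314  0.1738508 ]]
```

Call:
{"api": "drive_tool", "payload": {
  "plan": "-1 0 4 10 0.3 0 0;-1 0 7 13 0 0 0;-1 0 10 12 0 0 0;-1 0 12 10 0 0 0;-1 0 0 0 0 0 0"
}}

```text
clock: 13.02
tcp_pos: [0.5912, -0.0335, 0.1423]
orientation: [-0.467, 0.473, 0.531, -0.526]
wrist_force: [0.3, -0.8, -0.3]
finger_gap: 0.0001
```

```bash
python3 - <<'E'
from h import *
go(c2w(-.003,-.082,.137),96.6); print(w2c(pose()[0])); snap('side','d8')
im,d,c=load('d8'); cv2.imwrite('pics/d8c.png', cv2.resize(im[100:280,180:380,::-1],None,fx=3,fy=3,interpolation=cv2.INTER_CUBIC))
E
```

```text
tcp [ 0.5912 -0.0335  0.1423] axes x [-0.117  0.993 -0.002] y [ 0.011 -0.001 -1.   ] t 13.03
shift [0.5 5.2 2.2] rot [ 0.65  0.15 -0.11] rows>= 0.09
F [ 0.3 -0.8 -0.3] gap 0.0001
[[-0.0008306  -0.08248368  0.14225332]]
```

View pics/d8c.png

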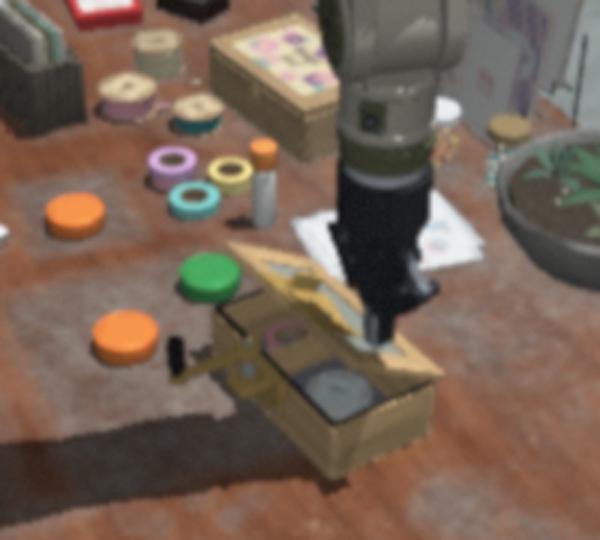

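Call:
{"api": "drive_tool", "payload": {
  "plan": "-1 0 10 8 0.3 0 0;-1 0 12 8 0 0 0;-1 0 12 7 0 0 0;-1 0 6 4 0 0 0;-1 0 0 0 0 0 0"
}}

```text
clock: 13.7
tcp_pos: [0.5647, -0.0371, 0.1]
orientation: [-0.467, 0.472, 0.53, -0.527]
wrist_force: [0.5, 0.6, 0.7]
finger_gap: -0.0003
```

```bash
python3 - <<'E'
from h import *
go(c2w(-.035,-.082,.098),96.6); print(w2c(pose()[0])); snap('wrist','w8')
E
```

```text
tcp [ 0.5647 -0.0371  0.1   ] axes x [-0.118  0.993 -0.002] y [ 0.008 -0.001 -1.   ] t 13.7
shift [1.  2.  7.5] rot [ 0.44  0.16 -0.14] rows>= 0.12
F [0.5 0.6 0.7] gap -0.0003
[[-0.0275528  -0.08294289  0.10001195]]
```

View pics/w8.png

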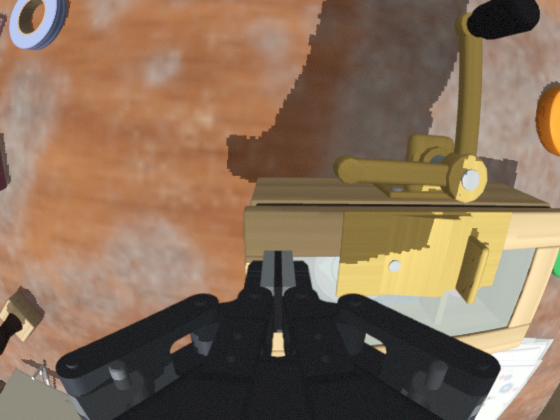

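Call:
{"api": "drive_tool", "payload": {
  "plan": "-1 0 0 8 0.4 0 0;-1 0 3 0 0 0 0;-1 0 2 0 0 0 0;-1 0 0 0 0 0 0"
}}

```text
clock: 14.25
tcp_pos: [0.5576, -0.0383, 0.096]
orientation: [0.468, -0.471, -0.529, 0.529]
wrist_force: [1.0, -0.4, -0.4]
finger_gap: 0.0003
```

```bash
python3 - <<'E'
from h import *
go(c2w(-.035,-.082,.096),96.6); print(w2c(pose()[0])); snap('side','d9'); go(c2w(-.035,-.082,.096),96.6)
im,d,c=load('d9'); cv2.imwrite('pics/d9c.png', cv2.resize(im[100:280,180:380,::-1],None,fx=3,fy=3,interpolation=cv2.INTER_CUBIC))
E
```

```text
tcp [ 0.5576 -0.0383  0.096 ] axes x [-0.118  0.993 -0.003] y [ 0.003 -0.003 -1.   ] t 14.25
shift [ 1.4 -0.   0.3] rot [ 0.16  0.16 -0.19] rows>= 0.02
F [ 1.  -0.4 -0.4] gap 0.0003
[[-0.03468615 -0.08340595  0.09599619]]
tcp [ 0.5577 -0.0383  0.0961] axes x [-0.118  0.993 -0.003] y [ 0.003 -0.003 -1.   ] t 14.3
shift [1.4 0.1 0.4] rot [ 0.17  0.16 -0.19] rows>= 0.02
F [-0.1  0.6 -0.2] gap -0.0003
```

View pics/d9c.png

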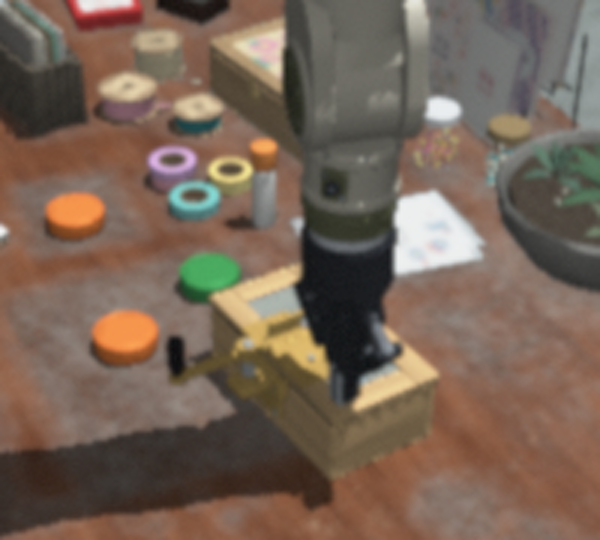

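Call:
{"api": "drive_tool", "payload": {
  "plan": "-1 0 2 0 0 0 0;-1 0 2 0 0 0 0;-1 0 0 0 0 0 0"
}}

```text
clock: 14.68
tcp_pos: [0.5579, -0.0384, 0.0943]
orientation: [-0.467, 0.472, 0.529, -0.529]
wrist_force: [-0.4, -0.0, 0.9]
finger_gap: -0.0001
```

```bash
python3 - <<'E'
from h import *
go(c2w(-.035,-.082,.096),96.6); snap('wrist','w9'); go(c2w(-.035,-.082,.096),96.6)
E
```

```text
tcp [ 0.5579 -0.0384  0.0943] axes x [-0.118  0.993 -0.004] y [ 0.005 -0.004 -1.   ] t 14.68
shift [ 1.5 -1.7  0.5] rot [ 0.24  0.18 -0.24] rows>= 0.04
F [-0.4 -0.   0.9] gap -0.0001
tcp [ 0.5579 -0.0384  0.0942] axes x [-0.118  0.993 -0.004] y [ 0.005 -0.004 -1.   ] t 14.72
shift [ 1.5 -1.8  0.6] rot [ 0.24  0.18 -0.24] rows>= 0.04
F [-2.2  0.6  3.5] gap 0.0001
```

View pics/w9.png

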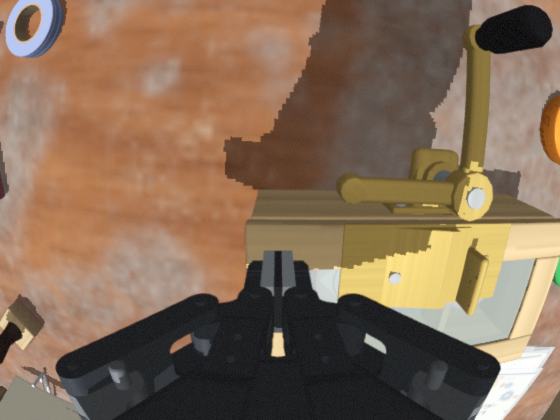

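Call:
{"api": "drive_tool", "payload": {
  "plan": "-1 0 -15 0 0 0 0;-0.2 0 -35 0 0 0 0;-0.2 0 -30 0 0 0 0;-0.2 30 -8 40 0 0 0;-0.2 25 0 50 0 0 0;-0.2 8 0 25 0 0 0;-0.2 0 0 0 0 0 0"
}}

```text
clock: 15.6
tcp_pos: [0.4354, 0.0118, 0.1882]
orientation: [-0.466, 0.473, 0.53, -0.527]
wrist_force: [0.5, -0.7, 0.4]
finger_gap: 0.0344
```

```bash
python3 - <<'E'
from h import *
go([.437,.0364,.17],95); snap('wrist','w10')
E
```

```text
tcp [0.4354 0.0118 0.1882] axes x [-0.118  0.993 -0.005] y [ 0.011 -0.004 -1.   ] t 15.6
shift [24.3 18.2 -4.3] rot [ 0.59  1.75 -0.29] rows>= 0.49
F [ 0.5 -0.7  0.4] gap 0.0344
```

View pics/w10.png

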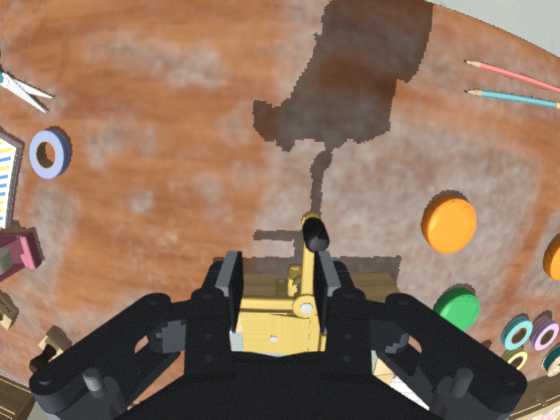

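```bash
python3 - <<'E'
from h import *
im,d,c=load('w10'); P=pts(d,c,True)
cv2.imwrite('pics/w10c.png',cv2.resize(im[190:360,210:380,::-1],None,fx=3.4,fy=3.4,interpolation=cv2.INTER_CUBIC))
g=im.max(2)<60
W=P.reshape(-1,3); m=g.reshape(-1)&(W[:,2]>.12)&(W[:,2]<.134)&(abs(W[:,0]-.437)<.03)&(abs(W[:,1]-.037)<.03)
w=W[m]; print(m.sum(),(w.min(0)+w.max(0))/2,np.ptp(w,axis=0),w.mean(0))
for n,(u,v,z) in dict(knobtop=(317,241,.129),piv=(307,309,.0915)).items(): print(n,fray(c,u,v,z),P[v,u])
E
```

```text
284 [0.43452522 0.03471055 0.12597195] [0.0125777  0.01452151 0.01184542] [0.43168261 0.03386092 0.12714996]
knobtop [0.4345571  0.03501677 0.129     ] [0.43411108 0.03482353 0.13010195]
piv [0.50982472 0.0435277  0.0915    ] [0.5064943  0.0426263  0.09639234]
```

View pics/w10c.png

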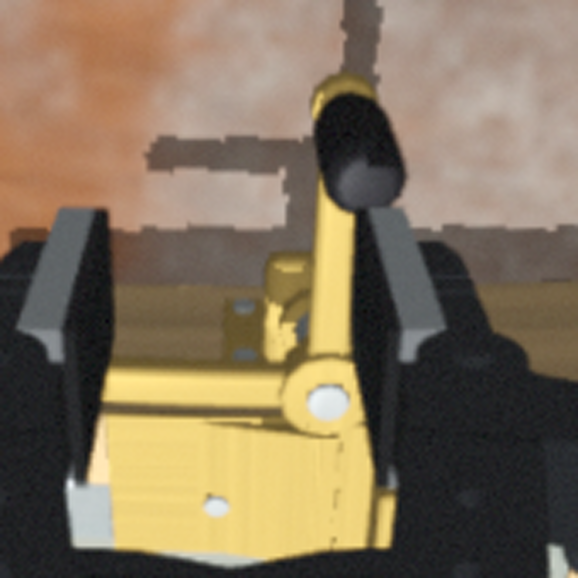

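Call:
{"api": "drive_tool", "payload": {
  "plan": "-0.2 12 0 -2 0.6 0.7 -0.3;-0.2 12 0 -1 0 0 0;-0.2 0 0 0 0 0 0;-0.2 0 0 0 0 0 0"
}}

```text
clock: 16.15
tcp_pos: [0.4416, 0.0354, 0.1893]
orientation: [-0.472, 0.475, 0.526, -0.525]
wrist_force: [-0.4, -0.3, -0.1]
finger_gap: 0.034
```

```bash
python3 - <<'E'
from h import *
go([.437,.0355,.121],96)
E
```

```text
tcp [0.4416 0.0354 0.1893] axes x [-0.104  0.995 -0.001] y [ 0.005 -0.001 -1.   ] t 16.15
shift [ 0.7 68.3  4.9] rot [ 0.27 -0.01 -0.08] rows>= 1.1
F [-0.4 -0.3 -0.1] gap 0.034
  row [ 0.3 34.1  2.4] [ 0.14 -0.01 -0.04]
  row [ 0.3 34.2  2.4] [ 0.14 -0.01 -0.04]
```

Call:
{"api": "drive_tool", "payload": {
  "plan": "-0.2 0 8 5 0.3 0 0;-0.2 0 12 1 0 0 0;-0.2 0 12 0 0 0 0;-0.2 0 4 0 0 0 0;-0.2 0 0 0 0 0 0"
}}

```text
clock: 16.77
tcp_pos: [0.4344, 0.034, 0.1496]
orientation: [0.474, -0.473, -0.524, 0.526]
wrist_force: [-0.1, 0.9, -0.4]
finger_gap: 0.0344
```

```bash
python3 - <<'E'
from h import *
go([.437,.0355,.121],96); snap('wrist','w11')
E
```

```text
tcp [0.4344 0.034  0.1496] axes x [-0.103  0.995 -0.001] y [-0.003 -0.002 -1.   ] t 16.77
shift [ 1.3 28.6 -2.9] rot [-0.18 -0.07 -0.07] rows>= 0.46
F [-0.1  0.9 -0.4] gap 0.0344
```

View pics/w11.png

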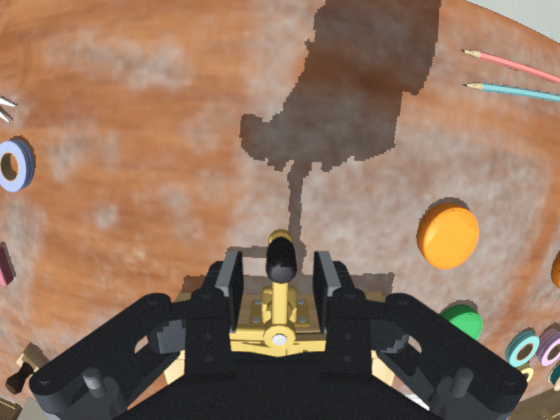

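Call:
{"api": "drive_tool", "payload": {
  "plan": "-0.2 1 9 -2 -0.2 0 0;-0.2 0 12 0 0 0 0;-0.2 0 8 0 0 0 0;-0.2 0 0 0 0 0 0"
}}

```text
clock: 17.32
tcp_pos: [0.4369, 0.0353, 0.1191]
orientation: [-0.473, 0.474, 0.525, -0.525]
wrist_force: [-0.3, -0.6, 0.5]
finger_gap: 0.0343
```

```bash
python3 - <<'E'
from h import *
go([.437,.0355,.121],96); snap('wrist','w12'); snap('side','d12')
im,d,c=load('d12'); cv2.imwrite('pics/d12c.png', cv2.resize(im[100:280,180:380,::-1],None,fx=3,fy=3,interpolation=cv2.INTER_CUBIC))
E
```

```text
tcp [0.4369 0.0353 0.1191] axes x [-0.103  0.995 -0.001] y [ 0.002 -0.001 -1.   ] t 17.32
shift [ 0.2 -1.9 -0.2] rot [ 0.1  -0.06 -0.08] rows>= 0.03
F [-0.3 -0.6  0.5] gap 0.0343
```

View pics/w12.png

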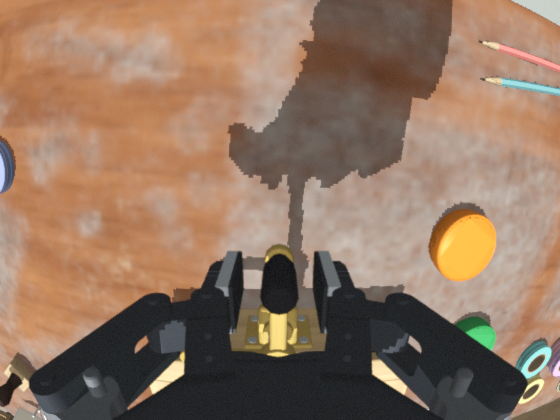

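View pics/d12c.png

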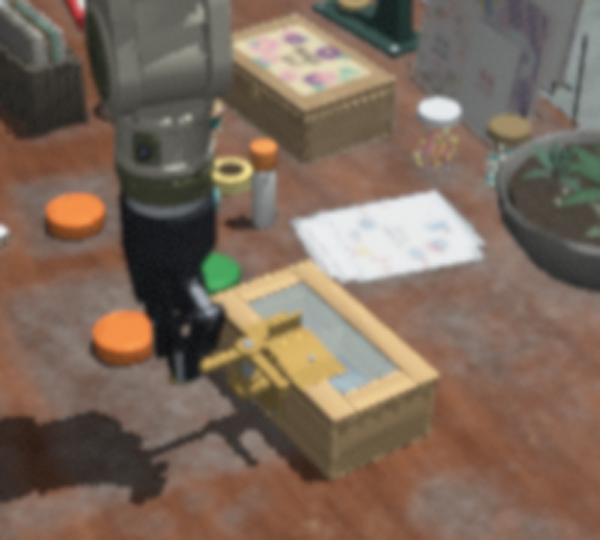

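```bash
cat >> h.py <<'E'
PV=np.array([.5065,.0426])
def arc(dphi=5.,r0=.0705,z=.120,n=1):
    t,r,s=pose(); a=t[:2]-PV; ph=np.degrees(np.arctan2(a[1],a[0]))%360; hd=np.degrees(np.arctan2(r.as_matrix()[1,0],r.as_matrix()[0,0]))%360
    an=np.radians(ph); tan=np.array([-np.sin(an),np.cos(an),0]); f=s['wrist_force']
    print('clock %.2f r=%.1f phi=%.1f head=%.1f (want %.1f) z=%.4f | Ftan=%.1f Frad=%.1f Fz=%.1f gap=%.4f lead/turn(TCP)=%.2f'%(s['clock'],np.hypot(*a)*1e3,ph,hd,ph-90,t[2],f@tan,f[0]*np.cos(an)+f[1]*np.sin(an),f[2],s['finger_gap'],np.radians(ph-176.6)))
    p2=np.radians(ph+dphi); tgt=np.array([*(PV+r0*np.array([np.cos(p2),np.sin(p2)])),z]); T=down(ph+dphi-90)
    print('  row',(r.inv().apply(tgt-t)*1000).round(1),(r.inv()*T).as_rotvec(degrees=True).round(1))
E
python3 -c "
from h import *
arc()"
```

```text
clock 17.43 r=69.5 phi=186.1 head=95.9 (want 96.1) z=0.1198 | Ftan=0.4 Frad=0.7 Fz=-0.1 gap=0.0346 lead/turn(TCP)=0.17
  row [-6.1 -0.2  0.7] [ 0.2 -5.2 -0.1]
```

Call:
{"api": "drive_tool", "payload": {
  "plan": "-0.44 0 0 0 0 0 0;-0.44 0 0 0 0 0 0;-0.44 -4 0 0 0 -3 0;-0.44 -6 0 0 0 -5 0;-0.44 -6 0 0 0 -5 0;-0.44 -6 0 0 0 -5 0;-0.44 0 0 0 0 0 0"
}}

```text
clock: 18.3
tcp_pos: [0.4433, 0.014, 0.1214]
orientation: [-0.381, 0.384, 0.596, -0.593]
wrist_force: [-0.1, 0.4, 0.6]
finger_gap: 0.0237
```

```bash
python3 -c "
from h import *
arc()
snap('wrist','w13')"
```

```text
clock 18.30 r=69.3 phi=204.4 head=114.5 (want 114.4) z=0.1214 | Ftan=-0.4 Frad=-0.1 Fz=0.6 gap=0.0237 lead/turn(TCP)=0.48
  row [-6.1  1.4  0.9] [ 0.3 -4.9 -0.1]
```

View pics/w13.png

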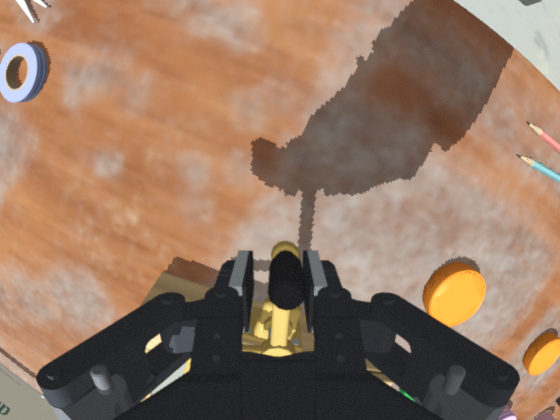

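Call:
{"api": "drive_tool", "payload": {
  "plan": "-0.44 -6 1 1 0 -5 0;-0.44 -6 0 0 0 -5 0;-0.44 -6 0 0 0 -5 0;-0.44 0 0 0 0 0 0"
}}

```text
clock: 18.85
tcp_pos: [0.451, -0.0008, 0.1207]
orientation: [-0.299, 0.303, 0.641, -0.638]
wrist_force: [-0.4, -0.0, 0.4]
finger_gap: 0.0241
```

```bash
python3 -c "
from h import *
arc()
"
```

```text
clock 18.85 r=70.4 phi=218.0 head=129.6 (want 128.0) z=0.1207 | Ftan=-0.3 Frad=0.3 Fz=0.4 gap=0.0241 lead/turn(TCP)=0.72
  row [-6.1  0.7 -0. ] [ 0.3 -3.4 -0.2]
```

Call:
{"api": "drive_tool", "payload": {
  "plan": "-0.44 -6 0 0 0 -4 0;-0.44 -6 0 0 0 -5 0"
}}

```text
clock: 19.1
tcp_pos: [0.458, -0.0088, 0.1207]
orientation: [-0.249, 0.251, 0.663, -0.66]
wrist_force: [-0.1, 0.9, 0.1]
finger_gap: 0.0241
```

```bash
python3 -c "
from h import *
arc()
"
```

```text
clock 19.10 r=70.7 phi=226.7 head=138.6 (want 136.7) z=0.1207 | Ftan=-0.7 Frad=-0.6 Fz=0.1 gap=0.0241 lead/turn(TCP)=0.87
  row [-6.2  0.7 -0.2] [ 0.3 -3.1 -0.1]
```

Call:
{"api": "drive_tool", "payload": {
  "plan": "-0.44 -6 0 0 0 -4 0;-0.44 -6 0 0 0 -5 0"
}}

```text
clock: 19.35
tcp_pos: [0.4665, -0.0157, 0.1207]
orientation: [-0.196, 0.198, 0.681, -0.677]
wrist_force: [-0.8, 0.7, 0.7]
finger_gap: 0.0238
```

```bash
python3 -c "
from h import *
arc()
"
```

```text
clock 19.35 r=70.7 phi=235.5 head=147.6 (want 145.5) z=0.1207 | Ftan=-1.1 Frad=-0.2 Fz=0.7 gap=0.0238 lead/turn(TCP)=1.03
  row [-6.2  0.7 -0.3] [ 0.3 -2.9 -0.1]
```

```bash
python3 -c "
from h import *
snap('wrist','w14');snap('scene','s14');arc()
im,d,c=load('s14'); cv2.imwrite('pics/s14c.png', cv2.resize(im[100:280,180:380,::-1],None,fx=3,fy=3,interpolation=cv2.INTER_CUBIC))
"
```

```text
clock 19.45 r=70.8 phi=236.0 head=147.5 (want 146.0) z=0.1207 | Ftan=0.1 Frad=-0.0 Fz=0.7 gap=0.0240 lead/turn(TCP)=1.04
  row [-6.2  0.7 -0.4] [ 0.3 -3.5 -0.1]
```

View pics/w14.png

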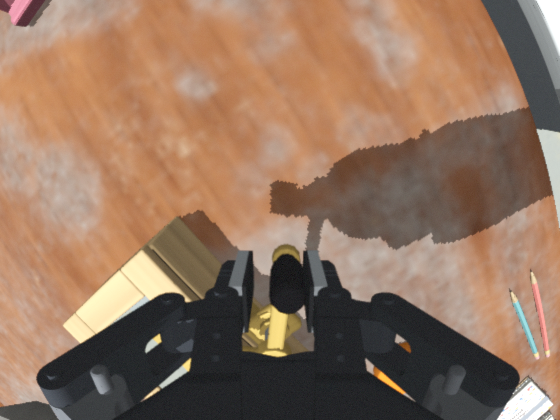

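View pics/s14c.png

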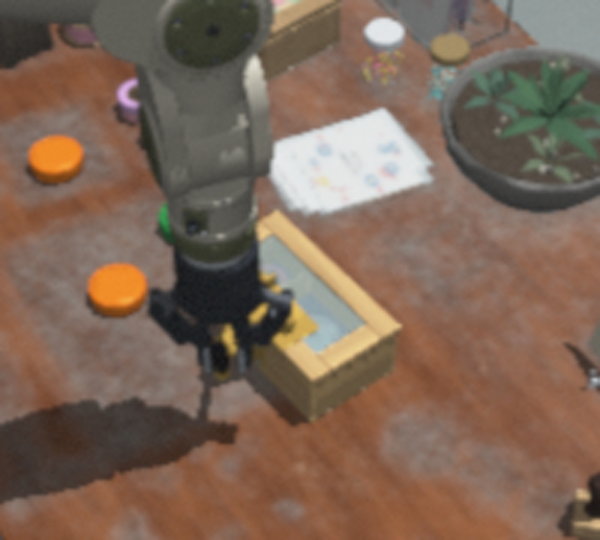

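Turning freely, knob between the fingers; continue onto the ramp.

Call:
{"api": "drive_tool", "payload": {
  "plan": "-0.44 -6 0 0 0 -4 0;-0.44 -6 0 0 0 -5 0"
}}

```text
clock: 19.7
tcp_pos: [0.476, -0.0213, 0.1206]
orientation: [-0.144, 0.145, 0.694, -0.691]
wrist_force: [-0.9, 0.5, -0.3]
finger_gap: 0.0237
```

```bash
python3 -c "
from h import *
arc()
"
```

```text
clock 19.70 r=70.8 phi=244.5 head=156.3 (want 154.5) z=0.1206 | Ftan=-1.0 Frad=-0.1 Fz=-0.3 gap=0.0237 lead/turn(TCP)=1.19
  row [-6.2  0.6 -0.4] [ 0.2 -3.1 -0.1]
```

Call:
{"api": "drive_tool", "payload": {
  "plan": "-0.44 -5 0 0 0 -4 0;-0.44 -5 0 0 0 -4 0"
}}

```text
clock: 19.95
tcp_pos: [0.4826, -0.0238, 0.12]
orientation: [-0.098, 0.096, 0.702, -0.699]
wrist_force: [-4.0, 0.1, 2.9]
finger_gap: 0.0239
```

```bash
python3 -c "
from h import *
arc()
"
```

```text
clock 19.95 r=70.6 phi=250.2 head=164.2 (want 160.2) z=0.1200 | Ftan=-3.8 Frad=1.2 Fz=2.9 gap=0.0239 lead/turn(TCP)=1.28
  row [-6.2  0.   0. ] [ 0.2 -1.   0.2]
```

Call:
{"api": "drive_tool", "payload": {
  "plan": "-0.44 -6 0 0 0 -2 0;-0.44 -6 0 0 0 -3 0"
}}

```text
clock: 20.2
tcp_pos: [0.4887, -0.0262, 0.1192]
orientation: [-0.072, 0.063, 0.705, -0.703]
wrist_force: [-10.1, -0.5, 5.4]
finger_gap: 0.024
```

```bash
python3 -c "
from h import *
arc()
"
```

```text
clock 20.20 r=71.0 phi=255.5 head=169.0 (want 165.5) z=0.1192 | Ftan=-9.7 Frad=3.0 Fz=5.4 gap=0.0240 lead/turn(TCP)=1.38
  row [-6.2 -0.9 -0.4] [ 0.1 -1.5  0.8]
```

Call:
{"api": "drive_tool", "payload": {
  "plan": "-0.44 -6 -0.5 0 0 -2 0;-0.44 -6 -1 0 0 -3 0"
}}

```text
clock: 20.45
tcp_pos: [0.4921, -0.0267, 0.1189]
orientation: [-0.049, 0.027, 0.707, -0.705]
wrist_force: [-11.2, 1.1, 5.6]
finger_gap: 0.0238
```

```bash
python3 -c "
from h import *
arc()
"
```

```text
clock 20.45 r=70.8 phi=258.3 head=173.8 (want 168.3) z=0.1189 | Ftan=-11.2 Frad=1.2 Fz=5.6 gap=0.0238 lead/turn(TCP)=1.43
  row [-6.1 -1.2  0.1] [0.1 0.5 1.8]
```

Call:
{"api": "drive_tool", "payload": {
  "plan": "-0.44 -8 -1 0 0 0 0.8;-0.44 -8 -1 0 0 -1 0.5"
}}

```text
clock: 20.7
tcp_pos: [0.4961, -0.0283, 0.1186]
orientation: [0.045, -0.023, -0.706, 0.707]
wrist_force: [-16.7, -2.0, 11.4]
finger_gap: 0.024
```

```bash
python3 -c "
from h import *
arc()
"
```

```text
clock 20.70 r=71.6 phi=261.7 head=174.5 (want 171.7) z=0.1186 | Ftan=-16.2 Frad=4.4 Fz=11.4 gap=0.0240 lead/turn(TCP)=1.48
  row [-6.2 -1.6 -1.1] [-0.1 -2.2  1.8]
```

Call:
{"api": "drive_tool", "payload": {
  "plan": "-0.44 -6 -4 0 0 -1 1;-0.44 -7 -4 -1 0 -2 0.5"
}}

```text
clock: 20.95
tcp_pos: [0.5001, -0.0269, 0.1236]
orientation: [0.026, -0.009, -0.706, 0.707]
wrist_force: [-7.5, -2.4, -2.5]
finger_gap: 0.024
```

```bash
python3 -c "
from h import *
arc()
"
```

```text
clock 20.95 r=69.8 phi=264.7 head=177.2 (want 174.7) z=0.1236 | Ftan=-7.2 Frad=3.1 Fz=-2.5 gap=0.0240 lead/turn(TCP)=1.54
  row [-6.2  3.5  0.7] [-0.1 -2.6  1.3]
```

Call:
{"api": "drive_tool", "payload": {
  "plan": "-0.44 -7 -1 0.5 0 -2 0.5;-0.44 -7 -1 0.5 0 -3 0.3"
}}

```text
clock: 21.2
tcp_pos: [0.5055, -0.0281, 0.1226]
orientation: [-0.002, 0.021, -0.706, 0.708]
wrist_force: [-10.0, -0.9, 2.5]
finger_gap: 0.0239
```

```bash
python3 -c "
from h import *
arc()
"
```

```text
clock 21.20 r=70.7 phi=269.2 head=181.9 (want 179.2) z=0.1226 | Ftan=-10.0 Frad=1.0 Fz=2.5 gap=0.0239 lead/turn(TCP)=1.62
  row [-6.2  2.5 -0.1] [-0.1 -2.3  1.5]
```

Call:
{"api": "drive_tool", "payload": {
  "plan": "-0.44 -7 -2 0 0 -2 0.8;-0.44 -7 -2 0 0 -3 0.3"
}}

```text
clock: 21.45
tcp_pos: [0.51, -0.0276, 0.1235]
orientation: [-0.031, 0.051, -0.705, 0.707]
wrist_force: [-10.4, -2.2, 2.2]
finger_gap: 0.0237
```

```bash
python3 -c "
from h import *
arc()
"
```

```text
clock 21.45 r=70.3 phi=272.8 head=186.6 (want 182.8) z=0.1235 | Ftan=-10.5 Frad=1.7 Fz=2.2 gap=0.0237 lead/turn(TCP)=1.68
  row [-6.2  3.3  0.3] [-0.  -1.2  1.6]
```

Call:
{"api": "drive_tool", "payload": {
  "plan": "-0.44 -7 -1.5 0 0 -1 0.8;-0.44 -7 -1.5 0 0 -2 0.5"
}}

```text
clock: 21.7
tcp_pos: [0.5143, -0.0275, 0.1238]
orientation: [-0.048, 0.066, -0.703, 0.707]
wrist_force: [-11.9, -6.2, 3.3]
finger_gap: 0.0237
```

```bash
python3 -c "
from h import *
arc()
"
```

```text
clock 21.70 r=70.6 phi=276.3 head=189.3 (want 186.3) z=0.1238 | Ftan=-12.5 Frad=4.9 Fz=3.3 gap=0.0237 lead/turn(TCP)=1.74
  row [-6.2  3.6 -0. ] [-0.2 -2.1  1.5]
```

Call:
{"api": "drive_tool", "payload": {
  "plan": "-0.44 -6.5 -1 0 0 -2 0.8;-0.44 -6.5 -1 0 0 -3 0.5"
}}

```text
clock: 21.95
tcp_pos: [0.5195, -0.0269, 0.1238]
orientation: [-0.079, 0.092, -0.7, 0.704]
wrist_force: [-9.0, -4.6, 4.6]
finger_gap: 0.024
```

```bash
python3 -c "
from h import *
arc(); snap('wrist','w15'); arc()
im,d,c=load('w15'); P=pts(d,c,True); W=P.reshape(-1,3); g=(im.max(2)<60).reshape(-1)
t=pose()[0]; m=(np.hypot(W[:,0]-t[0],W[:,1]-t[1])<.012)&(W[:,2]>.1)&(W[:,2]<.15); w=W[m]; print(m.sum(), np.percentile(w[:,2],[50,80,90,95,99]).round(4)); k=w[:,2]>np.percentile(w[:,2],70); print(w[k].mean(0))
"
```

```text
clock 21.95 r=70.7 phi=280.6 head=193.9 (want 190.6) z=0.1238 | Ftan=-9.7 Frad=2.9 Fz=4.6 gap=0.0240 lead/turn(TCP)=1.82
  row [-6.2  3.7 -0.1] [-0.2 -1.7  1.1]
clock 22.00 r=70.7 phi=281.3 head=194.0 (want 191.3) z=0.1240 | Ftan=-6.4 Frad=2.4 Fz=3.5 gap=0.0237 lead/turn(TCP)=1.83
  row [-6.2  3.9 -0.2] [-0.2 -2.3  1. ]
1989 [0.1308 0.1347 0.1352 0.1355 0.1404]
[ 0.51758551 -0.02755095  0.13537981]
```

View pics/w15.png

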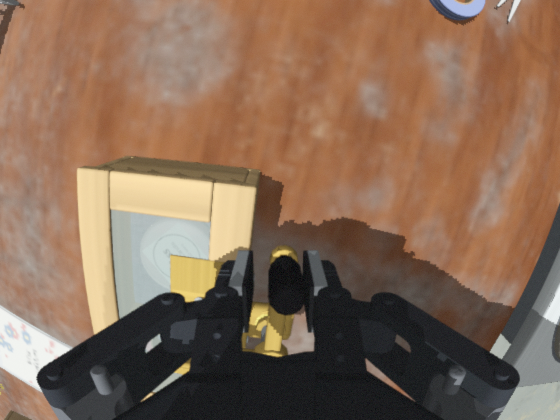

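Call:
{"api": "drive_tool", "payload": {
  "plan": "-0.44 -6 0 0 0 -1 0.5;-0.44 -6 0 0 0 -2 0.5"
}}

```text
clock: 22.25
tcp_pos: [0.5291, -0.0248, 0.1231]
orientation: [-0.101, 0.105, -0.697, 0.702]
wrist_force: [-6.5, -4.4, 3.3]
finger_gap: 0.0238
```

```bash
cat > kz.py <<'E'
from h import *
import sys
def kz(f):
    snap('wrist',f); im,d,c=load(f); W=pts(d,c,True).reshape(-1,3); t=pose()[0]
    # knob-top pixels: dark, between fingers
    m=(np.hypot(W[:,0]-t[0],W[:,1]-t[1])<.012)&(W[:,2]>.1)&(W[:,2]<.15); w=W[m]
    h,e=np.histogram(w[:,2],bins=np.arange(.12,.15,.001)); print('hist',{round(float(x),3):int(n) for x,n in zip(e,h) if n>20})
    k=w[abs(w[:,2]-np.percentile(w[:,2],85))<.0015]; ce=k.mean(0); a=np.degrees(np.arctan2(*(ce[:2]-PV)[::-1]))%360
    print('knob top',ce.round(4),'z85',np.percentile(w[:,2],85).round(4),'turn(knob)',np.radians(a-176.6).round(3))
arc(); kz(sys.argv[1]); arc()
E
python3 kz.py w16
```

```text
clock 22.25 r=71.1 phi=288.5 head=196.8 (want 198.5) z=0.1231 | Ftan=-7.6 Frad=2.1 Fz=3.3 gap=0.0238 lead/turn(TCP)=1.95
  row [-6.1  3.1 -1. ] [-0.3 -6.7  0.4]
hist {0.12: 42, 0.121: 28, 0.122: 39, 0.123: 43, 0.124: 50, 0.125: 43, 0.126: 72, 0.127: 90, 0.128: 102, 0.129: 159, 0.13: 357, 0.131: 142, 0.139: 22, 0.14: 30}
knob top [ 0.5254 -0.0261  0.1306] z85 0.1309 turn(knob) 1.899
clock 22.30 r=71.2 phi=289.3 head=196.9 (want 199.3) z=0.1232 | Ftan=-2.1 Frad=0.5 Fz=1.4 gap=0.0238 lead/turn(TCP)=1.97
  row [-6.1  3.2 -1.2] [-0.3 -7.4  0.3]
```

Call:
{"api": "drive_tool", "payload": {
  "plan": "-0.44 2 0 0 0 0 0;-0.44 2 0 0 0 0 0;-0.44 0 0 0 0 0 0"
}}

```text
clock: 22.68
tcp_pos: [0.5273, -0.0252, 0.1236]
orientation: [-0.102, 0.103, -0.698, 0.702]
wrist_force: [0.2, 0.4, -0.4]
finger_gap: 0.0237
```

```bash
python3 kz.py w17
```

```text
clock 22.68 r=70.9 phi=287.1 head=196.7 (want 197.1) z=0.1236 | Ftan=0.3 Frad=-0.3 Fz=-0.4 gap=0.0237 lead/turn(TCP)=1.93
  row [-6.1  3.6 -0.8] [-0.3 -5.4  0.1]
hist {0.12: 40, 0.121: 41, 0.122: 31, 0.123: 49, 0.124: 44, 0.125: 51, 0.126: 84, 0.127: 98, 0.128: 94, 0.129: 179, 0.13: 368, 0.131: 116}
knob top [ 0.5271 -0.0256  0.1305] z85 0.1307 turn(knob) 1.924
clock 22.73 r=71.0 phi=287.1 head=196.7 (want 197.1) z=0.1237 | Ftan=0.3 Frad=0.8 Fz=0.3 gap=0.0237 lead/turn(TCP)=1.93
  row [-6.1  3.6 -0.8] [-0.3 -5.4  0.1]
```

View pics/w17.png

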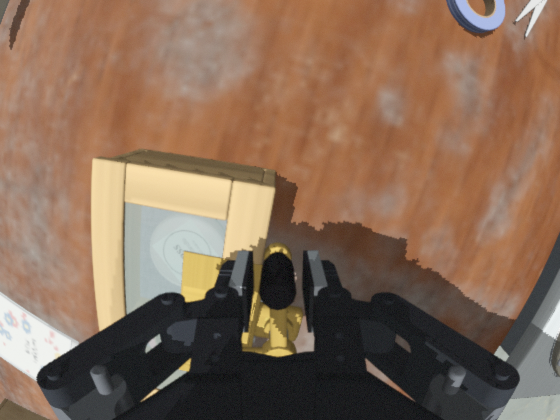

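Call:
{"api": "drive_tool", "payload": {
  "plan": "-0.44 0 -6 0 0 0 0;-0.44 0 -12 0 0 0 0;-0.44 0 -20 0 0 0 0;-0.44 0 -30 0 0 0 0;-0.44 0 -40 0 0 0 0;-0.44 20 -40 50 0 0 0;-0.44 20 0 50 0 0 0;-0.44 0 0 0 0 0 0"
}}

```text
clock: 23.72
tcp_pos: [0.5195, -0.1295, 0.2804]
orientation: [-0.106, 0.102, -0.696, 0.703]
wrist_force: [-0.2, 1.3, -0.9]
finger_gap: 0.024
```

```bash
python3 -c "
from h import *
arc(); snap('wrist','w18');snap('side','d18');snap('scene','s18')
for f in ['d18','s18']:
    im,d,c=load(f); cv2.imwrite('pics/%sc.png'%f, cv2.resize(im[130:280,180:380,::-1],None,fx=4,fy=4,interpolation=cv2.INTER_CUBIC))
"
```

```text
clock 23.73 r=172.6 phi=274.3 head=196.9 (want 184.3) z=0.2804 | Ftan=-0.1 Frad=-1.3 Fz=-0.9 gap=0.0240 lead/turn(TCP)=1.71
  row [ -27.6  159.5 -100.2] [-0.6  7.5 -0.3]
```

View pics/w18.png

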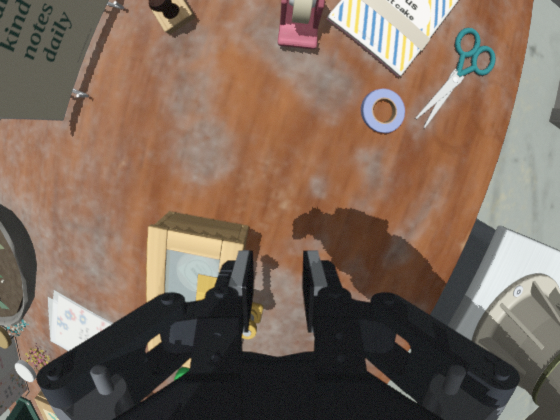

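View pics/d18c.png

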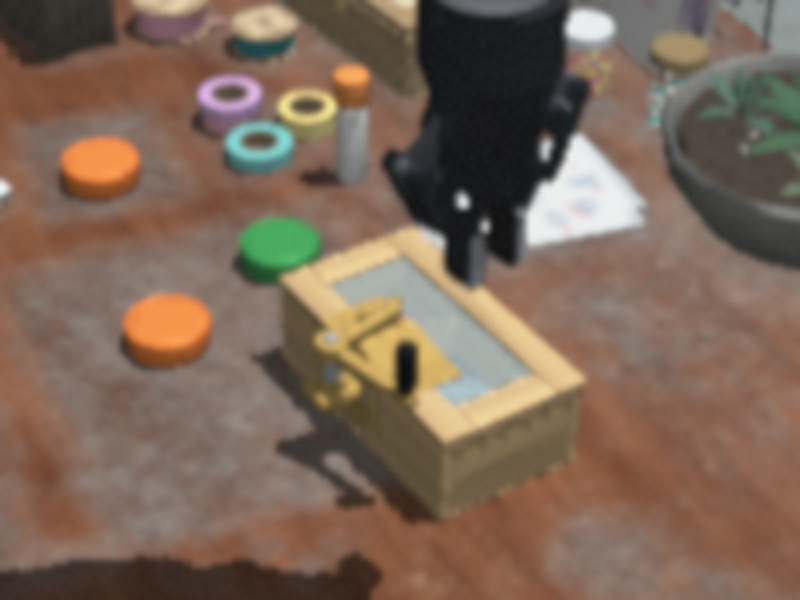

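View pics/s18c.png

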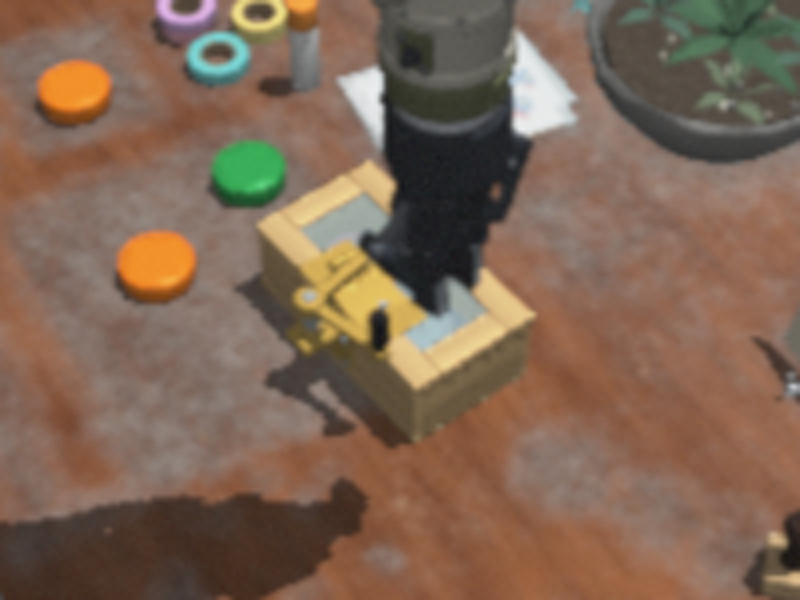

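Call:
{"api": "drive_tool", "payload": {
  "plan": "-0.44 0 0 -30 0 0 0;-0.44 0 0 -50 0 0 0;-0.44 10 0 -55 0 0 0;-0.44 10 0 -30 0 0 0;-0.44 0 0 0 0 0 0"
}}

```text
clock: 24.5
tcp_pos: [0.4476, 0.0356, 0.2767]
orientation: [-0.108, 0.108, -0.697, 0.7]
wrist_force: [1.3, -0.4, -0.0]
finger_gap: 0.0239
```

```bash
python3 -c "
from h import *
print(pose()[0]); im,d,c=snap('wrist','w19'); cv2.imwrite('pics/w19c.png',cv2.resize(im[100:320,120:380,::-1],None,fx=2.7,fy=2.7,interpolation=cv2.INTER_CUBIC))
"
```

```text
[0.44755599 0.03564206 0.276717  ]
```

View pics/w19.png

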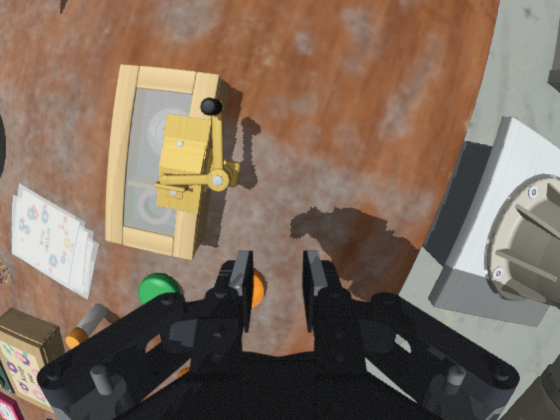

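```bash
python3 -c "
from h import *
im,d,c=load('w19'); P=pts(d,c,True); cv2.imwrite('pics/w19d.png',cv2.resize(im[80:230,110:250,::-1],None,fx=4,fy=4,interpolation=cv2.INTER_CUBIC))
for n,(u,v) in dict(knobtop=(209,106),piv=(217,181),bar=(216,145),arm=(190,182)).items(): print(n,P[v,u].round(4))
Q=w2c(P.reshape(-1,3)); m=(abs(Q[:,1])<.105)&(abs(Q[:,0])<.062)&(Q[:,2]>.065)&(Q[:,2]<.08)
col=im.reshape(-1,3).astype(int); m&=(col[:,0]>150)
q=Q[m]; 
for _ in range(4):
    co=np.polyfit(q[:,0],q[:,2],1); e=q[:,2]-np.polyval(co,q[:,0]); q=q[abs(e)<.002]
print('lid slope',co,len(q), 'z front',np.polyval(co,-.055),'z back',np.polyval(co,.057))
"
```

```text
knobtop [ 0.5254 -0.025   0.1298]
piv [0.5056 0.0425 0.097 ]
bar [0.5165 0.0102 0.0919]
arm [0.5322 0.0527 0.0917]
lid slope [-0.0110377   0.07289807] 9231 z front 0.07350514222780824 z back 0.07226891977825052
```

View pics/w19d.png

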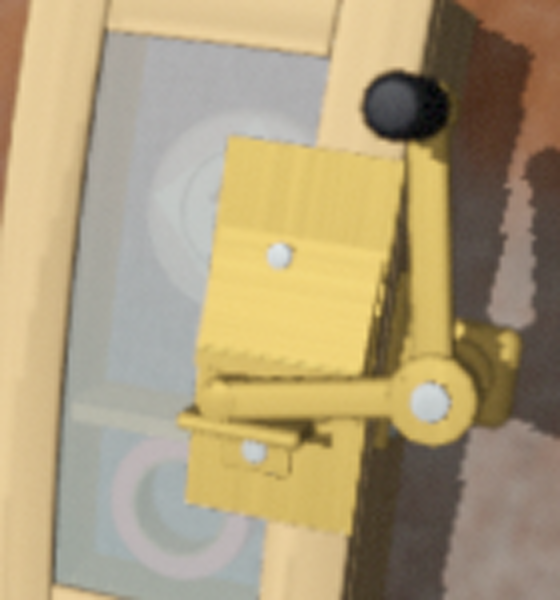

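```bash
python3 -c "
from h import *
for f in ['w19','w3','w5','w10','w18']:
    im,d,c=load(f); Q=w2c(pts(d,c,True).reshape(-1,3)); m=(d.reshape(-1)>0)&(abs(Q[:,2])<.012)&(np.abs(Q[:,0]+.02)<.25)&(abs(Q[:,1])<.25)
    q=Q[m]
    for _ in range(4):
        A=np.c_[q[:,:2],np.ones(len(q))]; co=np.linalg.lstsq(A,q[:,2],rcond=None)[0]; e=q[:,2]-A@co; q=q[abs(e)<.003]
    print(f,'table',co.round(4),len(q))
    m=(abs(Q[:,1])<.1)&(abs(Q[:,0])<.06)&(Q[:,2]>.066)&(Q[:,2]<.08)&(im.reshape(-1,3)[:,0]>140); q=Q[m]
    if len(q)<500: continue
    for _ in range(6):
        A=np.c_[q[:,:2],np.ones(len(q))]; co=np.linalg.lstsq(A,q[:,2],rcond=None)[0]; e=q[:,2]-A@co; q=q[abs(e)<.002]
    print('   lid',co.round(4),len(q))
"
```

```text
w19 table [-0.0002  0.0008  0.0012] 76190
   lid [-0.0109 -0.0002  0.0729] 8927
w3 table [-0.0002  0.0006  0.0011] 87977
w5 table [0.0003 0.0008 0.0012] 75464
w10 table [-0.0001  0.0006  0.0011] 88425
   lid [-0.0542  0.0188  0.0737] 2135
w18 table [-0.0003  0.0006  0.0013] 59838
   lid [ 0.0141 -0.0252  0.0706] 3445
```

```bash
python3 -c "
from h import *
im,d,c=load('w19'); Q=w2c(pts(d,c,True).reshape(-1,3)); 
for y0,y1 in [(-.098,-.092),(.062,.072),(.075,.085),(.088,.096)]:
  for x0 in np.arange(-.052,.058,.01):
    m=(Q[:,1]>y0)&(Q[:,1]<y1)&(abs(Q[:,0]-x0)<.005)&(Q[:,2]>.05)&(Q[:,2]<.09)
    print('(%.3f n%d %.4f %.4f)'%(x0,m.sum(),np.median(Q[m,2]),Q[m,2].std()),end=' ')
  print()
"
```

```text
(-0.052 n66 0.0731 0.0030) (-0.042 n53 0.0733 0.0008) (-0.032 n54 0.0728 0.0007) (-0.022 n53 0.0733 0.0008) (-0.012 n54 0.0730 0.0006) (-0.002 n50 0.0728 0.0008) (0.008 n52 0.0730 0.0008) (0.018 n49 0.0731 0.0007) (0.028 n46 0.0731 0.0008) (0.038 n44 0.0729 0.0008) (0.048 n47 0.0729 0.0009) 
(-0.052 n101 0.0728 0.0066) (-0.042 n74 0.0734 0.0006) (-0.032 n63 0.0707 0.0015) (-0.022 n73 0.0702 0.0006) (-0.012 n71 0.0703 0.0006) (-0.002 n66 0.0703 0.0008) (0.008 n71 0.0701 0.0007) (0.018 n63 0.0701 0.0007) (0.028 n72 0.0706 0.0014) (0.038 n61 0.0731 0.0006) (0.048 n56 0.0733 0.0007) 
(-0.052 n103 0.0727 0.0066) (-0.042 n69 0.0733 0.0006) (-0.032 n72 0.0724 0.0015) (-0.022 n74 0.0710 0.0016) (-0.012 n75 0.0722 0.0014) (-0.002 n76 0.0719 0.0017) (0.008 n74 0.0718 0.0016) (0.018 n73 0.0713 0.0016) (0.028 n72 0.0720 0.0015) (0.038 n59 0.0731 0.0007) (0.048 n59 0.0733 0.0007) 
(-0.052 n78 0.0726 0.0073) (-0.042 n52 0.0732 0.0008) (-0.032 n58 0.0730 0.0007) (-0.022 n54 0.0734 0.0006) (-0.012 n49 0.0732 0.0006) (-0.002 n51 0.0734 0.0006) (0.008 n46 0.0732 0.0006) (0.018 n50 0.0733 0.0008) (0.028 n49 0.0732 0.0007) (0.038 n45 0.0732 0.0008) (0.048 n45 0.0733 0.0007)
```

```bash
python3 -c "
from h import *
s=monitor.get_state(); print(s['clock'],s['wrist_force'].round(1)); print(job.hand_in())
"
```

```text
24.55 [ 0.5 -0.2 -0.1]
the job is handed in; nothing more can be done
None
```

The pale tin is flat in the large compartment, the lid is down, and the latch is in its notch. I handed the job in at 24.6 s with the arm clear of everything.

**Tin:** I set it on the floor of the compartment, feeling about 5–7 N of contact before I let go. It can be seen lying flat through the pane.

**Lid:** I swung it shut with the closed fingers. The force readings I took while pressing it down peaked at about 3.5 N.

**Latch:** I turned the knob counter-clockwise. It met the ramp at about 1.23 rad. The push then mostly ran about 10–12 N, with one peak of about 16 N while my finger was holding the knob down by friction. I raised the hand and that force eased. The latch dropped at about 1.9 rad, before the force rose as it would at the stop.

**Last checks:**
- **Knob height:** the top measured 135 mm on the crest and 130 mm after the drop, the same as before it was lifted. It stayed there with the fingers off it.
- **Nose:** the wrist picture shows it between the crest and the stop post.
- **Lid level:** the frame is level front to back within about 0.2 mm, so the lid is drawn down tight. A first fit over the whole lid gave a tilt of 0.011 rad, which disagreed. I put that down to the pane being sunk below the frame, and measuring the frame alone settled it.
- **Other things:** I touched nothing else on the table, and nothing looked moved in the last pictures. I did not measure the positions of the other objects.

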